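# Pack the last sample bottles and close the carton

## Robot

A 6-joint arm with a two-finger parallel gripper is mounted at the origin on the work surface. World frame = base frame: x ahead of the robot, y to its left, z up, the work surface at z = 0. Lengths are in m, angles in rad, forces in N, time in s.
With the tool pointing down it reaches from about 0.325 to 1 m from the base axis. Payload 5.1 kg.
Tool frame: the origin (TCP) lies at the very end of the fingers, on their centre line; the grasp point (between the pads) lies 19 mm behind it (ctrl.grip_point_offset is the distance from the TCP to the grasp point, in m); z points along the fingers, y is the line along which they close (so a half turn about z gives the same grasp; the last joint's range is limited). The gripper opens to 85 mm and grips with 20 to 120 N. Pads are 22 mm wide; open, the fingers measure 114 mm over their backs; the gripper's body (76 mm by 85 mm) begins 54 mm behind the grasp point. The pads swing forward as they close: fully open they stand 13 mm farther back than shut.
Start: joints at [-1.314, 0.124, 1.65, -0, 1.367, -0.083], TCP at [0.217, -0.613, 0.192] pointing down, gripper open.
Joint ranges: [-2.61, 2.61], [-1.02, 2.33], [0.03, 2.71], [-1.35, 4.49], [0.32, 2.68], [-2.91, 2.91]. Speed limits (rad/s): [2.57, 2.57, 3.14, 3.14, 3.14, 3.14].

## Interface

Orientations are given as a rotation vector (axis times angle).
In Python, from rig import ctrl, imaging gives the robot as it stands. The module is installed in compiled form; this text tells all that it offers.
- The arm moves only by the tool carry_out, never from a script. Its argument "increments" is a list of rows, each an object of numbers: "dx", "dy", "dz": the shift along the tool's x, y, z in mm; "yaw": the turn about the tool's z in rad; "gripper": the finger opening in mm, from 0 to 85.4. In form: [{"dx": .., "dy": .., "dz": .., "yaw": .., "gripper": ..}, ...]. A call has 1 to 8 rows; each row shifts and turns the commanded pose from where the row before left it, along the tool's axes as they then stand; what a row does not reach is not made up. A row lasts 1/12 s, in which the tool goes at most 41.7 mm and 7.16 degrees, less where a joint would pass 70% of its speed; a pose out of reach is approached as far as the arm can. A call is refused whole if a number of a shift passes 41.7 or a number of a turn 0.125, either way. A call with a gripper value outside its range is refused whole. The fingers move at their own pace and stop on an object; the grip force is fixed at half the most. Time passes only in rows, so rows that do not move let the fingers close. It gives the time, the measured TCP pose, the force, the opening and the grip force at its end, in the units of the state.
- ctrl.get_state(): the state, without advancing time (a new reading comes with each control period).
- imaging.get_image(name): name is "scene" or "side" or "wrist"; returns a dict with "image" (480x640x3 uint8, red, green, blue), "fx", "fy", "cx", "cy" (pixels), "rvec" (rotation vector, rad) and "tvec" (3), from world to camera coordinates, as OpenCV has them. Camera axes: x right, y down, z forward; pixel columns grow to the right and rows downward; lengths in m; the calibration is good to about 2 mm. A picture is of the moment at which its call begins. There is no depth.
- ctrl.close_job(): hands the job in; it is judged then, once.
The state is a dict: "time": time; "q": joint angles; "joint_vel": joint speeds; "joint_efforts": joint torques, N m; "tool_pos": TCP position; "eef_rot": TCP orientation; "contact_force": force on the tool from outside, world axes, zero at the start; "torque": the same for the moment, N m; "width": opening from 0.0 (shut) to 1.0 (fully open); "grip_force": force on a finger pad.
Only numpy, scipy, OpenCV 4.12 (cv2) and the standard library are available. Lean on these libraries where they do the work, as an engineer would, in place of code of your own. Each camera call takes 0.05 s, during which the arm holds its last target. There are 200 camera calls.

## Task

Two short white-capped sample bottles, of the same kind as those already in the open divided carton, still stand on the bench. Stand them gently, upright, one in each of the carton's two empty cells, then fold the carton's lid fully down. Do not drop or tip over any bottle, and leave the beaker, the tall reagent bottle and the other things on the bench where they are.

Things in the scene. Friction and masses are not known exactly. Their poses are not given: they have to be found in the camera images.
- carton: open corrugated-board carton, 200 (its x) x 135 (its y) x 70 high, fixed to the bench; walls and floor 4 thick; card partitions 3 thick, 60 high, make 6 cells: 3 along x, 2 along y, each 62 x 62 inside, 65 apart. Four cells hold a bottle, any two are empty. A bottle in a cell stands 38 above the carton's rim, with 5 of play each way. Origin: centre of the underside, z up
- cell_1 (a point): centre of the floor of the cell at x = -65, y = 32.5 in the carton's frame (mm), 4 above the bench (row by the hinge)
- cell_2 (a point): centre of the floor of the cell at x = 0, y = 32.5 in the carton's frame (mm), 4 above the bench (row by the hinge)
- cell_3 (a point): centre of the floor of the cell at x = 65, y = 32.5 in the carton's frame (mm), 4 above the bench (row by the hinge)
- cell_4 (a point): centre of the floor of the cell at x = -65, y = -32.5 in the carton's frame (mm), 4 above the bench (row away from the hinge)
- cell_5 (a point): centre of the floor of the cell at x = 0, y = -32.5 in the carton's frame (mm), 4 above the bench (row away from the hinge)
- cell_6 (a point): centre of the floor of the cell at x = 65, y = -32.5 in the carton's frame (mm), 4 above the bench (row away from the hinge)
- lid (a joint): hinge angle of the carton's lid: 0 fully closed, 1.57 lid upright, 2.3 at its stop; starts wide open at 1.8 to 2.1. The stiff crease holds the lid wherever it is left; 1 to 2 N at its free edge moves it either way. The lid is a shallow tray 200 x 135 x 49 deep of 4 thick board, mouth down when closed, its flat top then 119 above the bench and 7 clear of the bottle caps inside
- lid_edge (a point): point on the lid, middle of its free long edge, on the outer corner of its flat outer face: 135 from the hinge line along the lid, 49 across. Its x axis runs along the hinge. In the carton's frame it lies at y = -67.5, z = 119 when closed and at y = 116.5, z = 205 when the lid is upright (outer face then looks to +y)
- lid_hinge (a point): middle of the lid's hinge line, which runs along the carton's x at y = +67.5, z = 70 in the carton's frame (the top of the +y long wall)
- sample_a: short wide-mouth sample bottle, amber glass, white cap, paper label, 104 tall in all: round body 52 diameter up to 58, sloping shoulder and neck up to 77, then the round cap, 32 diameter, from 77 to 104 above the base (the place to grip). 120 to 230 g. Origin at the centre of its base, z up. Starts standing on the bench, to be packed
- sample_b: short wide-mouth sample bottle, amber glass, white cap, paper label, 104 tall in all: round body 52 diameter up to 58, sloping shoulder and neck up to 77, then the round cap, 32 diameter, from 77 to 104 above the base (the place to grip). 120 to 230 g. Origin at the centre of its base, z up. Starts standing on the bench, to be packed
- packed_1: short wide-mouth sample bottle, amber glass, white cap, paper label, 104 tall in all: round body 52 diameter up to 58, sloping shoulder and neck up to 77, then the round cap, 32 diameter, from 77 to 104 above the base (the place to grip). 120 to 230 g. Origin at the centre of its base, z up. Already standing in one of the carton's cells; it stays in the carton
- packed_2: short wide-mouth sample bottle, amber glass, white cap, paper label, 104 tall in all: round body 52 diameter up to 58, sloping shoulder and neck up to 77, then the round cap, 32 diameter, from 77 to 104 above the base (the place to grip). 120 to 230 g. Origin at the centre of its base, z up. Already standing in one of the carton's cells; it stays in the carton
- packed_3: short wide-mouth sample bottle, amber glass, white cap, paper label, 104 tall in all: round body 52 diameter up to 58, sloping shoulder and neck up to 77, then the round cap, 32 diameter, from 77 to 104 above the base (the place to grip). 120 to 230 g. Origin at the centre of its base, z up. Already standing in one of the carton's cells; it stays in the carton
- packed_4: short wide-mouth sample bottle, amber glass, white cap, paper label, 104 tall in all: round body 52 diameter up to 58, sloping shoulder and neck up to 77, then the round cap, 32 diameter, from 77 to 104 above the base (the place to grip). 120 to 230 g. Origin at the centre of its base, z up. Already standing in one of the carton's cells; it stays in the carton
- reagent: tall amber glass reagent bottle with a narrow neck and black cap, 62 diameter x 160 tall, stands on the bench among the sample bottles; not to be packed. Origin at the centre of its base
- beaker: clear glass beaker, 68 diameter x 90 tall, stands on the bench among the sample bottles; to be left alone. Origin at the centre of its base
- slide_box: small white plastic slide box, 85 x 55 x 30 high, lies on the bench to the right; to be left alone. Origin at the centre of its underside
- tape_dispenser: grey desk tape dispenser with a purple roll, 150 x 45 x 100 high, at the back; to be left alone. Origin at the centre of its underside
- marker: white marker pen with a red cap, 135 long, 17 thick, lies on the bench at the back right; to be left alone. Origin near its middle, on the bench
Mind the look-alikes: they are no part of the job. Leave any purple look-alike of the packed_2 alone.

How it is judged:
By the outcome, as a careful person would: the job done as asked, in the order asked, and still so for the second after the job is handed in, with the robot touching nothing.
It also fails if it takes over 69 s, if anything falls off the work surface, if the arm or the gripper's body presses on something with over 40 N, if the wrist force passes 120 N, or if a joint passes its speed limit or range.

## Working session

There is one attempt and no reset: what is moved stays moved. The work goes in short steps, Python scripts to look and compute and a tool call to move; the robot and the scene stay as the last step left them, time stands still between calls to the robot, and variables do not carry over. Pictures are saved under pics/ and viewed, at most 10 in all, crops included, and the job is handed in when it is done.

Besides the shell and the picture viewer there is one more tool, called after ">>>" as name(argument=value, ...) on one line, values as JSON. carry_out: Moves the arm, as the interface text tells. Its arguments: {"type":"object","properties":{"increments":{"type":"array","items":{"type":"object","properties":{"dx":{"type":"number"},"dy":{"type":"number"},"dz":{"type":"number"},"yaw":{"type":"number"},"gripper":{"type":"number"}}}}},"required":["increments"]}

```bash
mkdir -p pics
cat > h.py <<'E'
import numpy as np, cv2
from rig import ctrl, imaging
def cam(n):
    d=imaging.get_image(n); K=np.array([[d['fx'],0,d['cx']],[0,d['fy'],d['cy']],[0,0,1.]])
    return d['image'],K,cv2.Rodrigues(np.array(d['rvec'],float))[0],np.array(d['tvec'],float)
def ray(c,u,v,z):
    _,K,R,t=c; o=-R.T@t; r=R.T@np.linalg.inv(K)@[u,v,1]; return o+r*(z-o[2])/r[2]
def proj(c,p):
    _,K,R,t=c; q=K@(R@np.array(p,float)+t); return q[:2]/q[2]
def save(c,n): cv2.imwrite('pics/'+n,cv2.cvtColor(c[0],cv2.COLOR_RGB2BGR))
E
python3 - <<'E'
from h import *
for n in ['scene','side']:
    c=cam(n); save(c,n+'0.png'); print(n,-c[2].T@c[3])
s=ctrl.get_state(); print(s)
E
```

```text
scene [1.37524159 0.16163377 0.8821114 ]
side [0.46143661 0.58102483 0.66520196]
{'time': 0.1, 'q': array([-1.31357841e+00,  1.24466447e-01,  1.65157380e+00, -2.80944307e-05,
        1.36752009e+00, -8.26233080e-02]), 'joint_vel': array([-7.93746743e-05, -5.25528897e-04, -3.77750383e-03,  4.98776811e-04,
       -1.10774516e-03,  6.93190331e-04]), 'joint_efforts': array([ 2.18058854e-04, -4.24930000e+01, -3.66654396e+01, -8.68845586e-05,
        3.90312751e-03,  8.41231895e-06]), 'tool_pos': array([ 0.21645336, -0.61221125,  0.19073735]), 'eef_rot': array([-3.09441692e+00, -5.30933956e-01,  3.12332682e-04]), 'contact_force': array([-0.53431451,  1.07476707,  1.25168372]), 'torque': array([ 0.01015034,  0.00018733, -0.01940619]), 'grip_force': 0.0, 'width': 1.0018456550809152}
```

View pics/scene0.png

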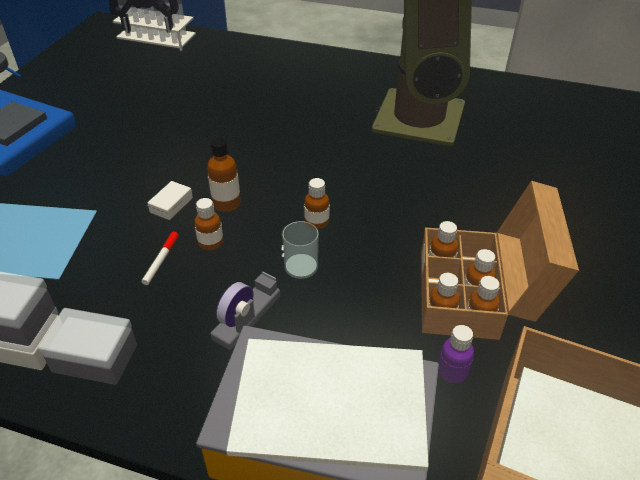

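View pics/side0.png

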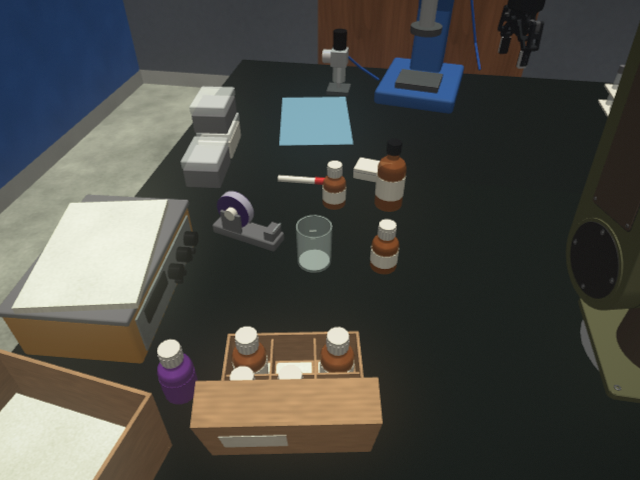

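The scene picture shows two amber, white-capped bottles on the bench at (208,225) and (317,203). The purple look-alike is at (457,355) and the tall reagent bottle, with its black cap, is at (223,175). In the carton, caps show at (447,232), (448,286), (485,262) and (488,290). That leaves two empty cells: the near-robot one in the hinge row, and the middle one in the far row. The side view agrees, with bottles at (335,185) and (385,248).

Run:
```python
from h import *
C={n:cam(n) for n in['scene','side']}
def blobs(c):
    hsv=cv2.cvtColor(c[0],cv2.COLOR_RGB2HSV)
    m=((hsv[...,1]<60)&(hsv[...,2]>125)).astype(np.uint8)
    n,l,s,ce=cv2.connectedComponentsWithStats(m)
    return [(s[i],ce[i]) for i in range(1,n) if 60<s[i][4]<900]
for n,c in C.items():
    for s,ce in blobs(c):
        u,v=s[0]+s[2]/2-.5,s[1]+s[3]/2-.5
        print(n,s,ce.round(1),'bench',ray(c,u,v,.0905)[:2].round(4),'cart',ray(c,u,v,.0945)[:2].round(4))
a=C['scene'][0][170:345,405:590]; b=C['side'][0][310:460,180:395]
a=cv2.resize(a,None,fx=3.2,fy=3.2,interpolation=2)[:,:,::-1]
cv2.imwrite('pics/cs.png',a); 
k=C['scene'][0][135:290,140:345]; cv2.imwrite('pics/bs.png',cv2.resize(k,None,fx=3,fy=3)[:,:,::-1])
```

```text
scene [127   8  39  21 519] [146.3  18.9] bench [-0.1359 -0.8479] cart [-0.1282 -0.8428]
scene [172  14  21  17 220] [179.8  21.4] bench [-0.1438 -0.7347] cart [-0.1361 -0.7301]
scene [117  26  63  21 711] [150.9  35.9] bench [-0.0347 -0.7853] cart [-0.0276 -0.7805]
scene [180  31  15  15 131] [185.4  36.1] bench [-0.0567 -0.6754] cart [-0.0495 -0.6712]
scene [  0  42  18  29 228] [ 8.9 55.8] bench [ 0.182  -1.0838] cart [ 0.1881 -1.0775]
scene [ 0 70 12 13 81] [ 4.2 75.1] bench [ 0.2734 -1.0224] cart [ 0.279  -1.0165]
scene [309 178  16  12 132] [316.4 182.7] bench [ 0.4451 -0.1357] cart [ 0.4498 -0.1342]
scene [148 181  43  30 676] [168.8 195.5] bench [ 0.5705 -0.4038] cart [ 0.5745 -0.401 ]
scene [196 198  17  12 146] [204. 203.] bench [ 0.5714 -0.327 ] cart [ 0.5755 -0.3245]
scene [439 221  18  13 169] [447.9 226.9] bench [0.4934 0.1381] cart [0.4978 0.1383]
scene [142 248  27  35 268] [155.1 264.7] bench [ 0.7491 -0.3381] cart [ 0.7523 -0.3356]
scene [476 249  19  14 197] [485.8 255.6] bench [0.5476 0.2139] cart [0.5518 0.2136]
scene [286 254  31  23 545] [300.6 264.6] bench [ 0
[... 1234 characters left out ...]
] cart [ 0.4565 -0.14  ]
side [299 249  31  21 510] [313.8 259.3] bench [ 0.575  -0.0284] cart [ 0.5742 -0.0242]
side [  0 317  18  35 377] [  6.2 337. ] bench [0.99   0.2084] cart [0.9863 0.211 ]
side [235 326  23  18 327] [245.5 334.8] bench [0.6445 0.1491] cart [0.6432 0.1521]
side [327 327  22  18 325] [337.5 335.5] bench [0.5118 0.1278] cart [0.5115 0.131 ]
side [157 339  24  21 349] [168.1 348.4] bench [0.7465 0.1932] cart [0.7445 0.1959]
side [276 362  36  17 514] [292.7 369.7] bench [0.563  0.1969] cart [0.5623 0.1996]
side [229 366  26  14 290] [241.6 373.3] bench [0.6322 0.2131] cart [0.631  0.2156]
side [218 435  68   3  87] [250.6 435.9] bench [0.5939 0.2986] cart [0.593  0.3005]
```

View pics/cs.png

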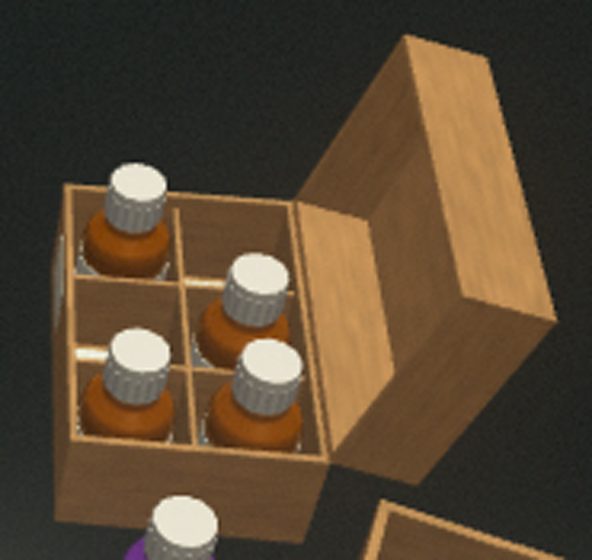

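View pics/bs.png

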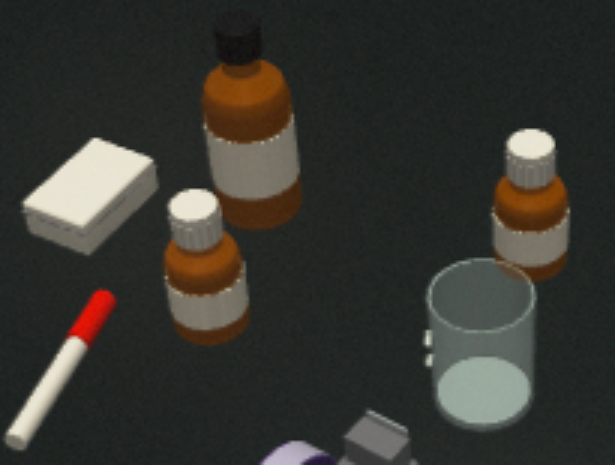

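The crops show the same picture. The candidates are amber short (207,205 and 317,183 in the scene), the purple one (462,333, wrong colour) and the reagent bottle (black cap, tall). The first two fit. Cell_1 (hinge row, robot side) and cell_5 (middle of the outer row) are empty. I'll measure these more closely.

Run:
```python
from h import *
C={n:cam(n) for n in['scene','side']}
seeds={'S1':((317,183),(387,224)),'S2':((204,203),(334,164)),'c4':((448,227),(338,335)),'c6':((449,280),(246,335)),'c2':((486,256),None),'c3':((490,283),None)}
for k,sd in seeds.items():
    for (n,c),p in zip(C.items(),sd):
        if p is None: continue
        hsv=cv2.cvtColor(c[0],cv2.COLOR_RGB2HSV); m=((hsv[...,1]<75)&(hsv[...,2]>62)).astype(np.uint8)
        _,l,s,ce=cv2.connectedComponentsWithStats(m,connectivity=4); i=l[p[1],p[0]]
        z=.0905 if k[0]=='S' else .0945
        P=ray(c,*ce[i],z); u,v,w,h,a=s[i]
        # expected centroid offset: project a synthetic cap silhouette
        th=np.linspace(0,6.283,60); 
        q=np.array([proj(c,P+[.016*np.cos(t),.016*np.sin(t),d]) for t in th for d in(-.0135,.0135)],np.float32)
        hull=cv2.convexHull(q); M=cv2.moments(hull); e=np.array([M['m10'],M['m01']])/M['m00']
        P2=ray(c,*(2*ce[i]-e),z); print(k,n,s[i],'hullarea',round(M['m00']),P2[:2].round(4))
c=C['scene']
px=np.array([[425.3,227.5],[426.9,307.5],[507.5,314.4],[497.8,233.1]])
w=np.array([ray(c,*p,.07) for p in px]); print(w.round(4)); print(np.linalg.norm(w-np.roll(w,-1,0),axis=1),w.mean(0))
ax=(w[1]-w[0])+(w[2]-w[3]); ay=(w[3]-w[0])+(w[2]-w[1]); print('yaw',np.arctan2(ax[1],ax[0]),np.arctan2(-ay[0],ay[1]))
```

```text
S1 scene [308 178  18  20 285] hullarea 289 [ 0.4559 -0.1324]
S1 side [377 218  20  23 363] hullarea 348 [ 0.457  -0.1315]
S2 scene [195 198  19  20 310] hullarea 316 [ 0.5818 -0.321 ]
S2 side [326 160  17  19 270] hullarea 248 [ 0.5825 -0.3197]
c4 scene [438 221  19  22 345] hullarea 350 [0.5091 0.1388]
c4 side [326 326  24  30 580] hullarea 573 [0.5105 0.1395]
c6 scene [429 272  29  24 421] hullarea 416 [0.6394 0.1589]
c6 side [234 326  26  29 582] hullarea 577 [0.6399 0.161 ]
c2 scene [475 249  21  23 376] hullarea 391 [0.563 0.214]
c3 scene [478 276  22  24 405] hullarea 428 [0.6261 0.2274]
[[0.485  0.0971 0.07  ]
 [0.6807 0.136  0.07  ]
 [0.6542 0.2671 0.07  ]
 [0.4583 0.2315 0.07  ]]
[0.19952925 0.13380914 0.19905829 0.13700883] [0.56954355 0.18290851 0.07      ]
yaw 0.1881911665085296 0.19737743871652297
```

```bash
cat >> h.py <<'E'
def plan(*targets):
    s=ctrl.get_state(); p=np.array(s['tool_pos'])*1000; R=cv2.Rodrigues(np.array(s['eef_rot']))[0]
    print('t',round(s['time'],2),'pos',p.round(1),'phi',np.arctan2(R[1,0],R[0,0]).round(4),'tilt',R[:,2].round(3),'F',np.round(s['contact_force'],1),'w',round(s['width']*85.4,1),'g',s['grip_force'])
    for t in targets:
        print('->',t,'dxyz',(R.T@(np.array(t)-p)).round(1)); p=np.array(t,float)
E
python3 - <<'E'
from h import *
a,b=cam('scene'),cam('side')
for n,c,p in(('scene',a,(219,147)),('side',b,(394,149))): print(n,'reagent cap',ray(c,*p,.148)[:2].round(3))
print('beaker base',ray(a,301,266,0)[:2],ray(b,314,262,0)[:2])
# lid outer/mouth corners, carton frame y=const planes unknown: use x known: near end x=+100
o=np.array([.5695,.183,0]);y=.192;ex=np.array([np.cos(y),np.sin(y),0]);ey=np.array([-np.sin(y),np.cos(y),0])
for nm,p,x in(('outer near',(578.4,270),.1),('mouth near',(549.7,262.2),.1),('mouth far',(531.6,180.9),-.1),('outer far',(557.2,187.8),-.1)):
    cp=-a[2].T@a[3]; d=ray(a,*p,0)-cp; k=(x-ex@(cp-o))/(ex@d); q=cp+k*d-o
    print(nm,'carton y,z',(ey@q).round(4),q[2].round(4))
E
```

```text
scene reagent cap [ 0.461 -0.338]
side reagent cap [ 0.46  -0.325]
beaker base [ 0.59229587 -0.12054393] [ 0.59131824 -0.1157725 ]
outer near carton y,z 0.1473 0.1901
mouth near carton y,z 0.1016 0.2017
mouth far carton y,z 0.1011 0.2001
outer far carton y,z 0.1477 0.189
```

>>> carry_out(increments=[{"yaw": -0.12,"gripper": 60},{"yaw": -0.12,"gripper": 60},{"yaw": -0.12,"gripper": 60},{"yaw": -0.12,"gripper": 60},{"yaw": -0.12,"gripper": 60},{"yaw": -0.12,"gripper": 60},{"yaw": -0.12,"gripper": 60},{"yaw": -0.12,"gripper": 60}])

```text
invalid input
```

>>> carry_out(increments=[{"yaw": -0.12,"gripper": 60},{"yaw": -0.12,"gripper": 60},{"yaw": -0.12,"gripper": 60},{"yaw": -0.1,"gripper": 60},{"gripper": 60}])

```text
invalid input
```

```bash
python3 -c "
from h import *
plan((456.5,-132,220),(456.5,-132,76))"
```

```text
t 0.4 pos [ 216.6 -612.7  191.8] phi 0.3398 tilt [-0.  0. -1.] F [-0.4 -0.1  0.4] w 85.5 g 0.0
-> (456.5, -132, 220) dxyz [ 386.4 -373.3  -28.1]
-> (456.5, -132, 76) dxyz [ -0.   0. 144.]
```

>>> carry_out(increments=[{"dx": 0,"dy": 0,"dz": 0,"yaw": -0.12,"gripper": 60},{"dx": 0,"dy": 0,"dz": 0,"yaw": -0.12,"gripper": 60},{"dx": 0,"dy": 0,"dz": 0,"yaw": -0.12,"gripper": 60},{"dx": 0,"dy": 0,"dz": 0,"yaw": -0.12,"gripper": 60},{"dx": 0,"dy": 0,"dz": 0,"yaw": -0.12,"gripper": 60},{"dx": 0,"dy": 0,"dz": 0,"yaw": -0.12,"gripper": 60},{"dx": 0,"dy": 0,"dz": -15,"yaw": -0.12,"gripper": 60},{"dx": 0,"dy": 0,"dz": -15,"yaw": -0.12,"gripper": 60}])

```text
time: 1.07
tool_pos: [0.2164, -0.6119, 0.2207]
eef_rot: [-2.493, -1.907, -0.002]
contact_force: [-1.3, -1.5, 0.3]
width: 0.701
grip_force: 0.0
```

>>> carry_out(increments=[{"dx": 0,"dy": 0,"dz": 0,"yaw": -0.12,"gripper": 60},{"dx": 0,"dy": 0,"dz": 0,"yaw": -0.12,"gripper": 60},{"dx": 0,"dy": 0,"dz": 0,"yaw": -0.12,"gripper": 60},{"dx": 0,"dy": 0,"dz": 0,"yaw": -0.1,"gripper": 60},{"dx": 0,"dy": 0,"dz": 0,"yaw": 0,"gripper": 60}])

```text
time: 1.48
tool_pos: [0.2166, -0.6128, 0.222]
eef_rot: [2.0, 2.423, -0.0]
contact_force: [-0.1, -0.6, -0.6]
width: 0.704
grip_force: 0.0
```

```bash
python3 -c "
from h import *
plan((456.5,-132,220),(456.5,-132,76))"
```

```text
t 1.48 pos [ 216.6 -612.8  222. ] phi 1.7614 tilt [ 0. -0. -1.] F [-0.1 -0.6 -0.6] w 60.1 g 0.0
-> (456.5, -132, 220) dxyz [426.7 326.6   1.9]
-> (456.5, -132, 76) dxyz [  0.   0. 144.]
```

>>> carry_out(increments=[{"dx": 26.7,"dy": 20.4,"dz": 0,"yaw": 0,"gripper": 60},{"dx": 26.7,"dy": 20.4,"dz": 0,"yaw": 0,"gripper": 60},{"dx": 26.7,"dy": 20.4,"dz": 0,"yaw": 0,"gripper": 60},{"dx": 26.7,"dy": 20.4,"dz": 0,"yaw": 0,"gripper": 60},{"dx": 26.7,"dy": 20.4,"dz": 0,"yaw": 0,"gripper": 60},{"dx": 26.7,"dy": 20.4,"dz": 0,"yaw": 0,"gripper": 60},{"dx": 26.7,"dy": 20.4,"dz": 0,"yaw": 0,"gripper": 60},{"dx": 26.7,"dy": 20.4,"dz": 0,"yaw": 0,"gripper": 60}])

```text
time: 2.15
tool_pos: [0.3372, -0.3709, 0.2221]
eef_rot: [2.006, 2.417, -0.0]
contact_force: [0.7, -0.2, -0.3]
width: 0.704
grip_force: 0.0
```

>>> carry_out(increments=[{"dx": 26.7,"dy": 20.4,"dz": 0,"yaw": 0,"gripper": 60},{"dx": 26.7,"dy": 20.4,"dz": 0,"yaw": 0,"gripper": 60},{"dx": 26.7,"dy": 20.4,"dz": 0,"yaw": 0,"gripper": 60},{"dx": 26.7,"dy": 20.4,"dz": 0,"yaw": 0,"gripper": 60},{"dx": 26.7,"dy": 20.4,"dz": 0,"yaw": 0,"gripper": 60},{"dx": 26.7,"dy": 20.4,"dz": 0,"yaw": 0,"gripper": 60},{"dx": 26.7,"dy": 20.4,"dz": 0,"yaw": 0,"gripper": 60},{"dx": 26.7,"dy": 20.4,"dz": 0,"yaw": 0,"gripper": 60}])

```text
time: 2.82
tool_pos: [0.4574, -0.1303, 0.2222]
eef_rot: [2.005, 2.417, 0.0]
contact_force: [0.8, -0.6, 0.3]
width: 0.701
grip_force: 0.0
```

>>> carry_out(increments=[{"dx": 0,"dy": 0,"dz": 20,"yaw": 0,"gripper": 60},{"dx": 0,"dy": 0,"dz": 20,"yaw": 0,"gripper": 60},{"dx": 0,"dy": 0,"dz": 20,"yaw": 0,"gripper": 60},{"dx": 0,"dy": 0,"dz": 0,"yaw": 0,"gripper": 60},{"dx": 0,"dy": 0,"dz": 0,"yaw": 0,"gripper": 60}])

```text
time: 3.23
tool_pos: [0.4562, -0.1315, 0.1611]
eef_rot: [-2.002, -2.418, 0.001]
contact_force: [0.0, -0.2, 0.8]
width: 0.703
grip_force: 0.0
```

Run:
```python
from h import *
plan((456.5,-132,76))
c=cam('wrist'); save(c,'w1.png'); print(proj(c,[.4565,-.132,.104]),proj(c,[.4565,-.132,.0905]))
hsv=cv2.cvtColor(c[0],cv2.COLOR_RGB2HSV); m=((hsv[...,1]<60)&(hsv[...,2]>100)).astype(np.uint8)
n,l,s,ce=cv2.connectedComponentsWithStats(m)
for i in range(1,n):
    if s[i][4]>400: print(s[i],ce[i],ray(c,*ce[i],.104)[:2])
```

```text
t 3.23 pos [ 456.2 -131.5  161.1] phi 1.7582 tilt [-0.002  0.001 -1.   ] F [ 0.  -0.2  0.8] w 60.1 g 0.0
-> (456.5, -132, 76) dxyz [-0.6  0.4 85.1]
[320.29526568 244.59457989] [320.34629312 238.84265667]
[  165   148   475   239 32864] [386.82074611 258.35093111] [ 0.50789584 -0.133388  ]
[ 378  273   53  113 1236] [408.42961165 323.93932039] [ 0.53927723 -0.18550762]
[ 257  368   65   59 2089] [292.37003351 390.93824797] [ 0.45786931 -0.26987397]
[375 368  25  42 499] [385.66933868 383.53106212] [ 0.53594298 -0.24672823]
[ 130  387   64   48 1984] [163.99899194 412.12399194] [ 0.34851521 -0.31500175]
[ 445  387   67   58 2435] [474.24353183 416.46160164] [ 0.62327259 -0.26717437]
[ 591  417   49   63 2155] [619.86450116 443.37354988] [ 0.76668507 -0.27225174]
```

View pics/w1.png

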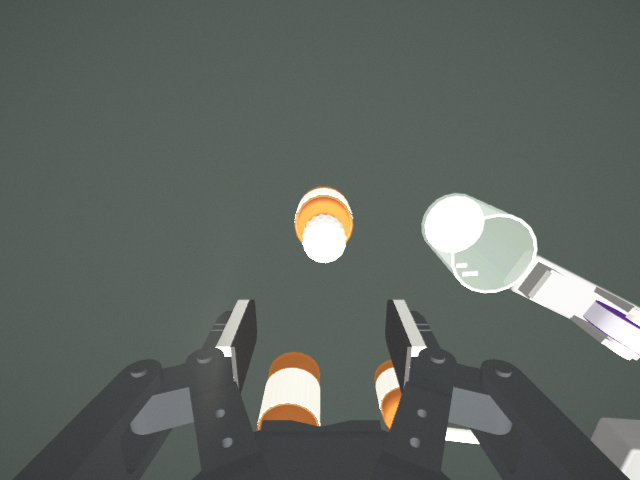

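The wrist view shows the cap top at about (325,242) between the open fingers (predicted (320,245)), beaker to the right, reagent and second bottle below.

Run:
```python
from h import *
c=cam('wrist'); print(ray(c,325,242,.104)); plan((458,-131.5,76))
# wall: finger midpoint between pads
```

```text
[ 0.46075483 -0.13043295  0.104     ]
t 3.33 pos [ 457.6 -132.4  163.4] phi 1.7585 tilt [ 0.002 -0.001 -1.   ] F [0.7 0.1 1.3] w 59.8 g 0.0
-> (458, -131.5, 76) dxyz [ 0.9  0.4 87.4]
```

>>> carry_out(increments=[{"dx": 0.5,"dy": 2,"dz": 16,"yaw": 0,"gripper": 60},{"dx": 0,"dy": 0,"dz": 20,"yaw": 0,"gripper": 60},{"dx": 0,"dy": 0,"dz": 20,"yaw": 0,"gripper": 60},{"dx": 0,"dy": 0,"dz": 15,"yaw": 0,"gripper": 60},{"dx": 0,"dy": 0,"dz": 15,"yaw": 0,"gripper": 60},{"dx": 0,"dy": 0,"dz": 0,"yaw": 0,"gripper": 60},{"dx": 0,"dy": 0,"dz": 0,"yaw": 0,"gripper": 45},{"dx": 0,"dy": 0,"dz": 0,"yaw": 0,"gripper": 37}])

```text
time: 4.0
tool_pos: [0.4601, -0.1318, 0.078]
eef_rot: [2.001, 2.418, 0.001]
contact_force: [-0.7, 0.2, 0.6]
width: 0.442
grip_force: 0.0
```

>>> carry_out(increments=[{"dx": 0,"dy": 0,"dz": 0,"yaw": 0,"gripper": 34},{"dx": 0,"dy": 0,"dz": 0,"yaw": 0,"gripper": 30},{"dx": 0,"dy": 0,"dz": 0,"yaw": 0,"gripper": 26},{"dx": 0,"dy": 0,"dz": 0,"yaw": 0,"gripper": 22},{"dx": 0,"dy": 0,"dz": 0,"yaw": 0,"gripper": 20},{"dx": 0,"dy": 0,"dz": 0,"yaw": 0,"gripper": 20}])

```text
time: 4.5
tool_pos: [0.4588, -0.131, 0.076]
eef_rot: [2.002, 2.421, 0.0]
contact_force: [0.6, -0.2, -0.3]
width: 0.236
grip_force: 0.0
```

```bash
python3 -c "
from h import *
plan((458,-131.5,226),(499.6,202.6,226),(499.6,202.6,80))"
```

```text
t 4.5 pos [ 458.8 -131.    76. ] phi 1.7598 tilt [ 0. -0. -1.] F [ 0.6 -0.2 -0.3] w 20.2 g 0.0
-> (458, -131.5, 226) dxyz [  -0.3   -0.9 -150. ]
-> (499.6, 202.6, 226) dxyz [320.3 103.6  -0. ]
-> (499.6, 202.6, 80) dxyz [  0.  -0. 146.]
```

The fingers closed to 20 mm with no grip force, so they aren't holding the cap. I'll look.

Run:
```python
from h import *
a,b,w=cam('side'),cam('scene'),cam('wrist')
f=lambda im:cv2.resize(im,None,fx=2.2,fy=2.2)
A=f(a[0][130:290,310:490]); B=f(b[0][110:270,240:420])
cv2.imwrite('pics/g1.png',np.hstack([A,B])[:,:,::-1])
for c in(a,b): print(proj(c,[.459,-.131,.076]),proj(c,[.4585,-.1315,.104]))
```

```text
[384.93675188 235.06477378] [386.56300345 223.21312957]
[316.6141392  193.62897595] [316.45778069 182.6786819 ]
```

View pics/g1.png

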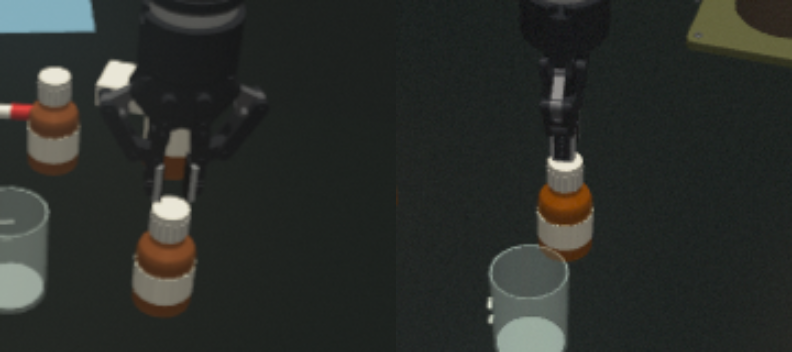

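The fingertips show at about (390,221) in side and (316,182) in scene. The reported TCP projects to (385,235) and (317,194), so the tips aren't where the pose implies. I'll triangulate them and check the wrist view.

Run:
```python
from h import *
a,b,w=cam('side'),cam('scene'),cam('wrist')
f=lambda im,k:cv2.resize(im,None,fx=k,fy=k,interpolation=cv2.INTER_CUBIC)
A=f(a[0][185:260,350:430],5); B=f(b[0][150:225,280:360],5); W=f(w[0],.5)[:, :]
for c in (a,b):pass
top=np.hstack([A,B]); pad=np.zeros((225,800,3),np.uint8); pad[:,0:320]=W[15:240]; pad[:,320:720]=cv2.resize(w[0][180:405,120:520],(400,225))
cv2.imwrite('pics/g2.png',np.clip(np.vstack([top,pad])*1.6,0,255).astype(np.uint8)[:,:,::-1])
print('w cap',proj(w,[.4585,-.1315,.104]),'w TCP',proj(w,[.459,-.131,.076]), 'wcam',-w[2].T@w[3], 'axis',w[2][2])
Pa=a[1]@np.c_[a[2],a[3]];Pb=b[1]@np.c_[b[2],b[3]]
for q in(((390,221),(316,182)),):
    X=cv2.triangulatePoints(Pa,Pb,np.array(q[0],float),np.array(q[1],float)); print((X[:3]/X[3]).ravel())
```

```text
w cap [318.73028237 300.29535972] w TCP [319.98234989 276.31359241] wcam [ 0.44346606 -0.04807774  0.25810945] axis [ 0.06149716 -0.31971501 -0.94551595]
[ 0.45403932 -0.13471735  0.10385037]
```

View pics/g2.png

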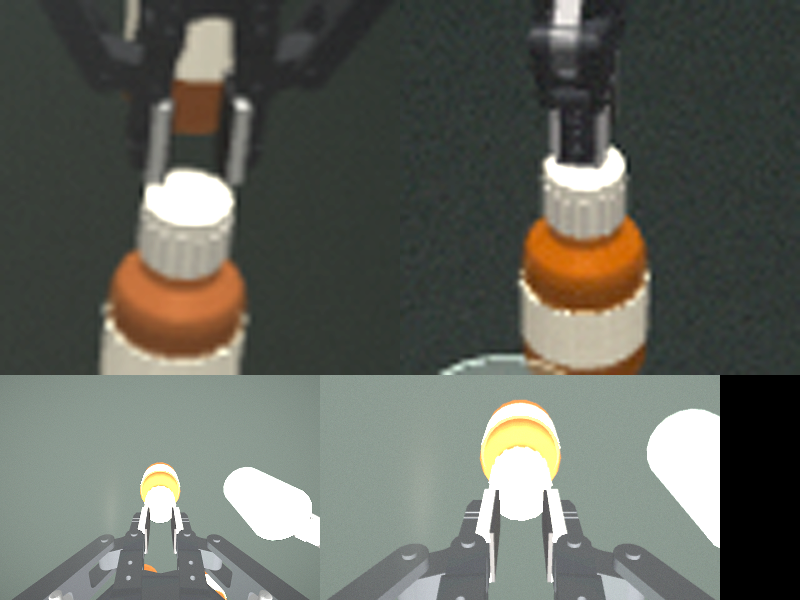

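The tips hover at about z = 0.104, just over the cap (side ≈ (390,221), scene ≈ (316,182)) and laterally aligned. The real fingertips are therefore about 27 mm above the reported TCP. I'll reopen, lower by that much and regrip, watching the force.

>>> carry_out(increments=[{"dx": 0,"dy": 0,"dz": -5,"yaw": 0,"gripper": 60},{"dx": 0,"dy": 0,"dz": 0,"yaw": 0,"gripper": 60},{"dx": 0,"dy": 0,"dz": 0,"yaw": 0,"gripper": 60},{"dx": 0,"dy": 1,"dz": 0,"yaw": 0,"gripper": 60},{"dx": 0,"dy": 0,"dz": 8,"yaw": 0,"gripper": 60},{"dx": 0,"dy": 0,"dz": 8,"yaw": 0,"gripper": 60},{"dx": 0,"dy": 0,"dz": 8,"yaw": 0,"gripper": 60},{"dx": 0,"dy": 0,"dz": 6,"yaw": 0,"gripper": 60}])

```text
time: 5.47
tool_pos: [0.4588, -0.1305, 0.0491]
eef_rot: [-2.001, -2.419, 0.001]
contact_force: [-0.4, 0.9, 0.1]
width: 0.7
grip_force: 0.0
```

>>> carry_out(increments=[{"dx": 0,"dy": 0,"dz": 0,"yaw": 0,"gripper": 50},{"dx": 0,"dy": 0,"dz": 0,"yaw": 0,"gripper": 42},{"dx": 0,"dy": 0,"dz": 0,"yaw": 0,"gripper": 37},{"dx": 0,"dy": 0,"dz": 0,"yaw": 0,"gripper": 34},{"dx": 0,"dy": 0,"dz": 0,"yaw": 0,"gripper": 31},{"dx": 0,"dy": 0,"dz": 0,"yaw": 0,"gripper": 28},{"dx": 0,"dy": 0,"dz": 0,"yaw": 0,"gripper": 25},{"dx": 0,"dy": 0,"dz": 0,"yaw": 0,"gripper": 25}])

```text
time: 6.13
tool_pos: [0.4602, -0.1311, 0.0517]
eef_rot: [2.001, 2.421, 0.0]
contact_force: [-2.6, -0.3, 4.0]
width: 0.347
grip_force: 59.0
```

>>> carry_out(increments=[{"dx": 0,"dy": 0,"dz": -5,"yaw": 0,"gripper": 20},{"dx": 0,"dy": 0,"dz": -10,"yaw": 0,"gripper": 20},{"dx": 0,"dy": 0,"dz": -15,"yaw": 0,"gripper": 20},{"dx": 0,"dy": 0,"dz": -20,"yaw": 0,"gripper": 20},{"dx": 0,"dy": 0,"dz": -30,"yaw": 0,"gripper": 20},{"dx": 0,"dy": 0,"dz": -35,"yaw": 0,"gripper": 20},{"dx": 0,"dy": 0,"dz": -35,"yaw": 0,"gripper": 20},{"dx": 0,"dy": 0,"dz": 0,"yaw": 0,"gripper": 20}])

```text
time: 6.8
tool_pos: [0.4639, -0.1324, 0.2102]
eef_rot: [1.993, 2.41, 0.007]
contact_force: [0.7, -0.0, -0.2]
width: 0.347
grip_force: 59.5
```

Run:
```python
from h import *
plan((499.6,202.6,200),(499.6,202.6,54))
a,b=cam('side'),cam('scene')
f=lambda im,k:cv2.resize(im,None,fx=k,fy=k,interpolation=cv2.INTER_CUBIC)
cv2.imwrite('pics/l1.png',np.clip(np.hstack([f(a[0][90:270,330:450],3),f(b[0][50:230,260:380],3)])*1.4,0,255).astype(np.uint8)[:,:,::-1])
```

```text
t 6.8 pos [ 463.9 -132.4  210.2] phi 1.7598 tilt [ 0.014 -0.005 -1.   ] F [ 0.7 -0.  -0.2] w 29.6 g 59.54086482524872
-> (499.6, 202.6, 200) dxyz [322.4  97.9   8.9]
-> (499.6, 202.6, 54) dxyz [  1.2  -1.8 146. ]
```

View pics/l1.png

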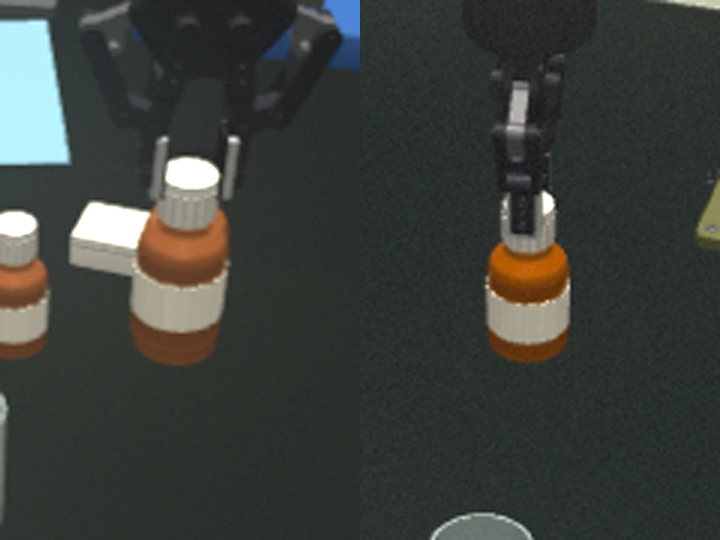

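The bottle hangs upright in the grip, with the fingertips on the cap (side crop ≈ (190,190), scene crop ≈ (525,225)). Now I'll carry it above cell_1.

>>> carry_out(increments=[{"dx": 16,"dy": 5,"dz": 0,"yaw": 0,"gripper": 20},{"dx": 28,"dy": 8.5,"dz": 0,"yaw": 0,"gripper": 20},{"dx": 32,"dy": 9.8,"dz": 0,"yaw": 0,"gripper": 20},{"dx": 32,"dy": 9.8,"dz": 0,"yaw": 0,"gripper": 20},{"dx": 32,"dy": 9.8,"dz": 0,"yaw": 0,"gripper": 20},{"dx": 32,"dy": 9.8,"dz": 0,"yaw": 0,"gripper": 20},{"dx": 32,"dy": 9.8,"dz": 0,"yaw": 0,"gripper": 20},{"dx": 32,"dy": 9.8,"dz": 0,"yaw": 0,"gripper": 20}])

```text
time: 7.57
tool_pos: [0.4849, 0.1161, 0.1984]
eef_rot: [-2.0, -2.419, 0.004]
contact_force: [0.6, -0.2, -0.7]
width: 0.347
grip_force: 59.5
```

>>> carry_out(increments=[{"dx": 32,"dy": 9.8,"dz": 0,"yaw": 0,"gripper": 20},{"dx": 28,"dy": 8,"dz": 0,"yaw": 0,"gripper": 20},{"dx": 16,"dy": 5,"dz": 0,"yaw": 0,"gripper": 20},{"dx": 8,"dy": 2.5,"dz": 0,"yaw": 0,"gripper": 20},{"dx": 0,"dy": 0,"dz": 0,"yaw": 0,"gripper": 20},{"dx": 0,"dy": 0,"dz": 0,"yaw": 0,"gripper": 20},{"dx": 0,"dy": 0,"dz": 0,"yaw": 0,"gripper": 20},{"dx": 0,"dy": 0,"dz": 0,"yaw": 0,"gripper": 20}])

```text
time: 8.23
tool_pos: [0.4954, 0.2006, 0.2006]
eef_rot: [-2.004, -2.419, 0.001]
contact_force: [0.5, -0.3, -1.4]
width: 0.343
grip_force: 59.5
```

Run:
```python
from h import *
a,b=cam('side'),cam('scene'); s=ctrl.get_state(); base=s['tool_pos'][2]-.0497
for c,n in((a,'side'),(b,'scene')):
    hsv=cv2.cvtColor(c[0],cv2.COLOR_RGB2HSV); m=((hsv[...,1]>195)&(hsv[...,0]<14)&(hsv[...,2]>40)).astype(np.uint8)
    p=np.array([.4996,.2026,base]); q0=proj(c,p+[0,0,.0]); q1=proj(c,p+[0,0,.05]);
    nn,l,st,ce=cv2.connectedComponentsWithStats(m)
    print(n,q0,q1)
    for i in range(1,nn):
        if st[i][4]>60: print(st[i],ce[i])
    # row-wise extent for held bottle in window
    v0=int(q1[1]); u0=int(q1[0])
    for v in range(v0-15,v0+50,6):
        u=np.flatnonzero(m[v,u0-45:u0+45]); print(v,(u.min()+u0-45,u.max()+u0-45) if len(u) else None,end=' ')
    print()
plan((499.6,202.6,54))
cv2.imwrite('pics/t1.png',np.hstack([a[0][200:460,160:420],b[0][100:360,360:620]])[:,:,::-1])
```

```text
side [339.87987686 352.93027204] [341.03983501 327.53130899]
312 None 318 None 324 None 330 None 336 None 342 None 348 None 354 None 360 None 366 None 372 None 
scene [488.18977744 211.87113665] [493.77511034 190.19012187]
[209 165  27  17 134] [223.18656716 173.97014925]
[163 232  16  18 144] [170.83333333 239.91666667]
175 None 181 None 187 (np.int64(479), np.int64(508)) 193 (np.int64(482), np.int64(505)) 199 None 205 None 211 (np.int64(475), np.int64(479)) 217 (np.int64(491), np.int64(492)) 223 None 229 None 235 None 
t 8.33 pos [495.6 200.8 201. ] phi 1.7583 tilt [ 0. -0. -1.] F [-0.   0.3 -1.6] w 29.4 g 59.45966362953186
-> (499.6, 202.6, 54) dxyz [  1.1   4.2 147. ]
```

View pics/t1.png

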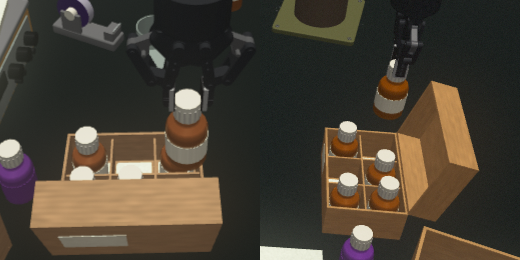

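The bottle is over the robot-side hinge cell, and the lid is clear of the gripper. I'll check the bottle's axis numerically before lowering.

Run:
```python
from h import *
s=ctrl.get_state(); z=s['tool_pos'][2]-.0497
for n,win in(('side',(310,375,290,385)),('scene',(470,515,150,225))):
    c=cam(n); hsv=cv2.cvtColor(c[0],cv2.COLOR_RGB2HSV).astype(int)
    u0,u1,v0,v1=win
    m=((hsv[...,1]>130)&(hsv[...,2]>35)&(hsv[...,0]<18))|((hsv[...,2]>85)&(hsv[...,1]<110))
    print(n)
    for v in range(v0,v1,5):
        u=np.flatnonzero(m[v,u0:u1])+u0; print(v,(u.min(),u.max(),(u.min()+u.max())/2) if len(u) else None)
    for d in(0,.03,.058,.09,.104): print('ax(.4960,.2008)',d,proj(c,[.496,.2008,z+d]).round(1))
```

```text
side
290 (np.int64(329), np.int64(367), np.float64(348.0))
295 (np.int64(330), np.int64(366), np.float64(348.0))
300 (np.int64(330), np.int64(366), np.float64(348.0))
305 (np.int64(330), np.int64(365), np.float64(347.5))
310 (np.int64(335), np.int64(359), np.float64(347.0))
315 (np.int64(329), np.int64(363), np.float64(346.0))
320 (np.int64(326), np.int64(366), np.float64(346.0))
325 (np.int64(326), np.int64(367), np.float64(346.5))
330 (np.int64(324), np.int64(367), np.float64(345.5))
335 (np.int64(324), np.int64(367), np.float64(345.5))
340 (np.int64(324), np.int64(367), np.float64(345.5))
345 (np.int64(325), np.int64(366), np.float64(345.5))
350 (np.int64(321), np.int64(366), np.float64(343.5))
355 (np.int64(320), np.int64(364), np.float64(342.0))
360 (np.int64(319), np.int64(363), np.float64(341.0))
365 (np.int64(310), np.int64(360), np.float64(335.0))
370 (np.int64(310), np.int64(362), np.float64(336.0))
375 None
380 None
ax(.4960,.2008) 0 [342.9 352.2]
ax(.4960,.2008) 0.03 [343.7 337.3]
ax(.4960,.2008) 0.058 [344.4 322.5]
ax(.4960,.2008) 0.09 [345.4 304.4]
ax(.4960,.2008) 0.104
[... 214 characters left out ...]
(485), np.int64(506), np.float64(495.5))
180 (np.int64(480), np.int64(506), np.float64(493.0))
185 (np.int64(478), np.int64(508), np.float64(493.0))
190 (np.int64(477), np.int64(508), np.float64(492.5))
195 (np.int64(476), np.int64(507), np.float64(491.5))
200 (np.int64(475), np.int64(505), np.float64(490.0))
205 (np.int64(473), np.int64(504), np.float64(488.5))
210 (np.int64(474), np.int64(514), np.float64(494.0))
215 (np.int64(478), np.int64(514), np.float64(496.0))
220 (np.int64(505), np.int64(514), np.float64(509.5))
ax(.4960,.2008) 0 [487.4 210.4]
ax(.4960,.2008) 0.03 [490.7 197.6]
ax(.4960,.2008) 0.058 [493.9 185.1]
ax(.4960,.2008) 0.09 [497.6 170.3]
ax(.4960,.2008) 0.104 [499.3 163.7]
```

>>> carry_out(increments=[{"dx": 2.4,"dy": 6,"dz": 10,"yaw": 0,"gripper": 20},{"dx": 0,"dy": 0,"dz": 20,"yaw": 0,"gripper": 20},{"dx": 0,"dy": 0,"dz": 20,"yaw": 0,"gripper": 20},{"dx": 0,"dy": 0,"dz": 12,"yaw": 0,"gripper": 20},{"dx": 0,"dy": 0,"dz": 12,"yaw": 0,"gripper": 20},{"dx": 0,"dy": 0,"dz": 10,"yaw": 0,"gripper": 20},{"dx": 0,"dy": 0,"dz": 8,"yaw": 0,"gripper": 20},{"dx": 0,"dy": 0,"dz": 0,"yaw": 0,"gripper": 20}])

```text
time: 9.1
tool_pos: [0.5, 0.205, 0.1069]
eef_rot: [-2.001, -2.42, 0.004]
contact_force: [0.1, 0.6, -2.3]
width: 0.345
grip_force: 59.5
```

Run:
```python
from h import *
plan((499.6,202.6,54)); s=ctrl.get_state()
c=cam('scene'); o=np.array([.5695,.183,.07]);y=.192;ex=np.array([np.cos(y),np.sin(y),0]);ey=np.array([-np.sin(y),np.cos(y),0])
im=cv2.resize(c[0][150:300,410:560],None,fx=3,fy=3,interpolation=2); w=cam('wrist')
cv2.imwrite('pics/d1.png',np.hstack([cv2.convertScaleAbs(im,alpha=1.4),cv2.resize(w[0],None,fx=.55,fy=.9375)[:450]])[:,:,::-1])
```

```text
t 9.1 pos [500.  205.  106.9] phi 1.7598 tilt [-0.003 -0.001 -1.   ] F [ 0.1  0.6 -2.3] w 29.5 g 59.50064957141876
-> (499.6, 202.6, 54) dxyz [-2.2 -0.6 52.9]
```

View pics/d1.png

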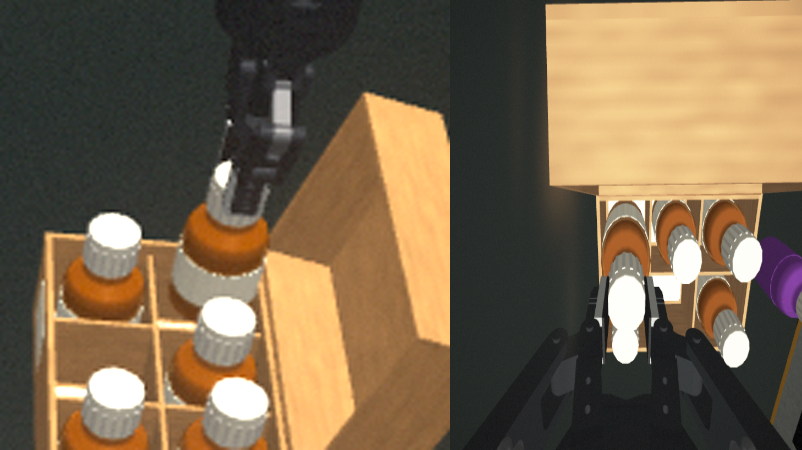

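The bottle is well inside the cell opening. In the scene crop its body is at (222,260), between the partition and the hinge wall, and there's no side force. I've used all 10 picture views, so from here I'll work by numbers only. Lowering.

>>> carry_out(increments=[{"dx": 0,"dy": 0,"dz": 8,"yaw": 0,"gripper": 20},{"dx": 0,"dy": 0,"dz": 9,"yaw": 0,"gripper": 20},{"dx": 0,"dy": 0,"dz": 9,"yaw": 0,"gripper": 20},{"dx": 0,"dy": 0,"dz": 9,"yaw": 0,"gripper": 20},{"dx": 0,"dy": 0,"dz": 7,"yaw": 0,"gripper": 20},{"dx": 0,"dy": 0,"dz": 3,"yaw": 0,"gripper": 20},{"dx": 0,"dy": 0,"dz": 2,"yaw": 0,"gripper": 20},{"dx": 0,"dy": 0,"dz": 0,"yaw": 0,"gripper": 20}])

```text
time: 9.87
tool_pos: [0.5007, 0.2052, 0.0613]
eef_rot: [-2.002, -2.421, 0.001]
contact_force: [-0.2, 0.2, -1.2]
width: 0.345
grip_force: 59.5
```

>>> carry_out(increments=[{"dx": 0,"dy": 0,"dz": 1,"yaw": 0,"gripper": 20},{"dx": 0,"dy": 0,"dz": 1,"yaw": 0,"gripper": 20},{"dx": 0,"dy": 0,"dz": 0,"yaw": 0,"gripper": 20}])

```text
time: 10.12
tool_pos: [0.5012, 0.2053, 0.0602]
eef_rot: [2.002, 2.421, 0.001]
contact_force: [0.0, -0.2, -1.3]
width: 0.345
grip_force: 59.5
```

>>> carry_out(increments=[{"dx": 0,"dy": 0,"dz": 1,"yaw": 0,"gripper": 20},{"dx": 0,"dy": 0,"dz": 1,"yaw": 0,"gripper": 20},{"dx": 0,"dy": 0,"dz": 1,"yaw": 0,"gripper": 20},{"dx": 0,"dy": 0,"dz": 0,"yaw": 0,"gripper": 20}])

```text
time: 10.45
tool_pos: [0.5008, 0.2052, 0.0567]
eef_rot: [-2.002, -2.421, 0.0]
contact_force: [-0.5, 0.5, -1.0]
width: 0.342
grip_force: 59.5
```

>>> carry_out(increments=[{"dx": 0,"dy": 0,"dz": 1,"yaw": 0,"gripper": 20},{"dx": 0,"dy": 0,"dz": 1,"yaw": 0,"gripper": 20},{"dx": 0,"dy": 0,"dz": 0,"yaw": 0,"gripper": 20}])

```text
time: 10.7
tool_pos: [0.5012, 0.2054, 0.0557]
eef_rot: [-2.002, -2.421, -0.0]
contact_force: [-2.3, -0.5, 4.0]
width: 0.339
grip_force: 59.9
```

Touchdown (Fz flipped to +4 N). Release and retreat.

>>> carry_out(increments=[{"dx": 0,"dy": 0,"dz": -1,"yaw": 0,"gripper": 32},{"dx": 0,"dy": 0,"dz": 0,"yaw": 0,"gripper": 36},{"dx": 0,"dy": 0,"dz": 0,"yaw": 0,"gripper": 44},{"dx": 0,"dy": 0,"dz": 0,"yaw": 0,"gripper": 46},{"dx": 0,"dy": 0,"dz": -8,"yaw": 0,"gripper": 46},{"dx": 0,"dy": 0,"dz": -15,"yaw": 0,"gripper": 46},{"dx": 0,"dy": 0,"dz": -25,"yaw": 0,"gripper": 46},{"dx": 0,"dy": 0,"dz": -35,"yaw": 0,"gripper": 46}])

```text
time: 11.37
tool_pos: [0.4988, 0.2046, 0.1372]
eef_rot: [-2.0, -2.418, 0.008]
contact_force: [0.6, 0.6, -0.3]
width: 0.54
grip_force: 0.0
```

>>> carry_out(increments=[{"dx": 0,"dy": 0,"dz": -40,"yaw": 0,"gripper": 46},{"dx": 0,"dy": 0,"dz": -40,"yaw": 0,"gripper": 46},{"dx": 0,"dy": 0,"dz": 0,"yaw": 0,"gripper": 46},{"dx": 0,"dy": 0,"dz": 0,"yaw": 0,"gripper": 46},{"dx": 0,"dy": 0,"dz": 0,"yaw": 0,"gripper": 46},{"dx": 0,"dy": 0,"dz": 0,"yaw": 0,"gripper": 46}])

```text
time: 11.87
tool_pos: [0.5, 0.205, 0.2172]
eef_rot: [-2.001, -2.42, 0.004]
contact_force: [-0.2, -1.0, -0.2]
width: 0.54
grip_force: 0.0
```

```bash
cat > caps.py <<'E'
from h import *
def caps(seeds,zmid):
    for n,c in((n,cam(n)) for n in('scene','side')):
        hsv=cv2.cvtColor(c[0],cv2.COLOR_RGB2HSV); m=((hsv[...,1]<75)&(hsv[...,2]>62)).astype(np.uint8)
        _,l,s,ce=cv2.connectedComponentsWithStats(m,connectivity=4)
        for k,(x,y,z) in seeds.items():
            p=proj(c,[x,y,z]).round().astype(int); i=l[p[1],p[0]]
            print(k,n,'pred',p,'blob',s[i] if i else None,ray(c,*ce[i],z)[:2].round(4) if i else '')
E
python3 - <<'E'
from caps import *
caps({'c1':(.4996,.2026,.0945),'c4':(.5105,.139,.0945),'c2':(.563,.214,.0945),'S2':(.582,-.3203,.0905)},0)
plan((584,-320,200),(584,-320,100))
E
```

```text
c1 scene pred [482 235] blob [474 224  20  22 354] [0.4975 0.2047]
c4 scene pred [447 232] blob [438 221  19  22 347] [0.5092 0.1389]
c2 scene pred [484 260] blob [475 249  21  23 369] [0.5633 0.2141]
S2 scene pred [205 208] blob [195 198  19  20 310] [ 0.5817 -0.3211]
c1 side pred [339 379] blob None 
c4 side pred [337 340] blob [326 326  24  30 581] [0.5104 0.1395]
c2 side pred [291 379] blob None 
S2 side pred [335 169] blob None 
t 11.97 pos [499.9 204.9 216.8] phi 1.7598 tilt [-0.004 -0.001 -1.   ] F [ 0.3 -0.8 -0.2] w 46.0 g 0.0
-> (584, -320, 200) dxyz [-531.4  -16.    17. ]
-> (584, -320, 100) dxyz [  0.    0.4 100. ]
```

The bottle stands upright in cell_1 at (0.4975, 0.2047). Going for the second one.

>>> carry_out(increments=[{"dx": -20,"dy": -1,"dz": 0,"yaw": 0,"gripper": 60},{"dx": -36,"dy": -1,"dz": 0,"yaw": 0,"gripper": 60},{"dx": -38,"dy": -1,"dz": 0,"yaw": 0,"gripper": 60},{"dx": -38,"dy": -1,"dz": 0,"yaw": 0,"gripper": 60},{"dx": -38,"dy": -1,"dz": 0,"yaw": 0,"gripper": 60},{"dx": -38,"dy": -1,"dz": 0,"yaw": 0,"gripper": 60},{"dx": -38,"dy": -1,"dz": 0,"yaw": 0,"gripper": 60},{"dx": -38,"dy": -1,"dz": 0,"yaw": 0,"gripper": 60}])

```text
time: 12.63
tool_pos: [0.5457, -0.0769, 0.2174]
eef_rot: [-2.001, -2.419, 0.002]
contact_force: [-0.0, 0.4, 0.7]
width: 0.704
grip_force: 0.0
```

>>> carry_out(increments=[{"dx": -38,"dy": -1,"dz": 0,"yaw": 0,"gripper": 60},{"dx": -38,"dy": -1,"dz": 0,"yaw": 0,"gripper": 60},{"dx": -38,"dy": -1,"dz": 0,"yaw": 0,"gripper": 60},{"dx": -38,"dy": -1,"dz": 0,"yaw": 0,"gripper": 60},{"dx": -38,"dy": -1,"dz": 0,"yaw": 0,"gripper": 60},{"dx": -36,"dy": -1,"dz": 0,"yaw": 0,"gripper": 60},{"dx": -21,"dy": -1,"dz": 0,"yaw": 0,"gripper": 60},{"dx": 0,"dy": 0,"dz": 0,"yaw": 0,"gripper": 60}])

```text
time: 13.3
tool_pos: [0.5851, -0.323, 0.2163]
eef_rot: [-2.005, -2.415, 0.002]
contact_force: [0.1, 1.1, -0.1]
width: 0.702
grip_force: 0.0
```

>>> carry_out(increments=[{"dx": 0,"dy": 0,"dz": 25,"yaw": 0,"gripper": 60},{"dx": 0,"dy": 0,"dz": 30,"yaw": 0,"gripper": 60},{"dx": 0,"dy": 0,"dz": 20,"yaw": 0,"gripper": 60},{"dx": 0,"dy": 0,"dz": 0,"yaw": 0,"gripper": 60},{"dx": 0,"dy": 0,"dz": 0,"yaw": 0,"gripper": 60},{"dx": 0,"dy": 0,"dz": 0,"yaw": 0,"gripper": 60}])

```text
time: 13.8
tool_pos: [0.5865, -0.3189, 0.145]
eef_rot: [2.001, 2.421, 0.0]
contact_force: [0.6, -0.3, 0.5]
width: 0.703
grip_force: 0.0
```

Run:
```python
from h import *
plan((585,-319.5,50)); c=cam('wrist'); p=proj(c,[.582,-.3203,.104]); print(p)
hsv=cv2.cvtColor(c[0],cv2.COLOR_RGB2HSV); m=((hsv[...,1]<40)&(hsv[...,2]>170)).astype(np.uint8)
n,l,s,ce=cv2.connectedComponentsWithStats(m)
for i in range(1,n):
    if s[i][4]>200 and abs(ce[i]-p).max()<120: print(s[i],ce[i].round(),ray(c,*ce[i],.1)[:2])
```

```text
t 13.8 pos [ 586.5 -318.9  145. ] phi 1.7603 tilt [ 0.001 -0.    -1.   ] F [ 0.6 -0.3  0.5] w 60.0 g 0.0
-> (585, -319.5, 50) dxyz [-0.3 -1.7 95. ]
[312.94098472 252.15271135]
[292 191  54  22 321] [318. 198.] [ 0.57852415 -0.28273772]
[ 294  220   47   51 1790] [317. 246.] [ 0.58420844 -0.31680937]
[ 174  282   73   64 2441] [202. 312.] [ 0.50838191 -0.3851918 ]
[ 359  285   87   25 1138] [402. 297.] [ 0.6542925 -0.3440367]
[251 301  19  59 410] [260. 322.] [ 0.55294229 -0.38611659]
```

>>> carry_out(increments=[{"dx": 1,"dy": -1.5,"dz": 15,"yaw": 0,"gripper": 60},{"dx": 0,"dy": 0,"dz": 20,"yaw": 0,"gripper": 60},{"dx": 0,"dy": 0,"dz": 20,"yaw": 0,"gripper": 60},{"dx": 0,"dy": 0,"dz": 15,"yaw": 0,"gripper": 60},{"dx": 0,"dy": 0,"dz": 13,"yaw": 0,"gripper": 60},{"dx": 0,"dy": 0,"dz": 11,"yaw": 0,"gripper": 60},{"dx": 0,"dy": 0,"dz": 0,"yaw": 0,"gripper": 60},{"dx": 0,"dy": 0,"dz": 0,"yaw": 0,"gripper": 50}])

```text
time: 14.52
tool_pos: [0.5842, -0.3183, 0.0495]
eef_rot: [-2.001, -2.421, 0.0]
contact_force: [-0.3, -0.8, -0.1]
width: 0.588
grip_force: 0.0
```

>>> carry_out(increments=[{"dx": 0,"dy": 0,"dz": 0,"yaw": 0,"gripper": 42},{"dx": 0,"dy": 0,"dz": 0,"yaw": 0,"gripper": 37},{"dx": 0,"dy": 0,"dz": 0,"yaw": 0,"gripper": 34},{"dx": 0,"dy": 0,"dz": 0,"yaw": 0,"gripper": 31},{"dx": 0,"dy": 0,"dz": 0,"yaw": 0,"gripper": 28},{"dx": 0,"dy": 0,"dz": 0,"yaw": 0,"gripper": 25},{"dx": 0,"dy": 0,"dz": 0,"yaw": 0,"gripper": 20},{"dx": 0,"dy": 0,"dz": 0,"yaw": 0,"gripper": 20}])

```text
time: 15.18
tool_pos: [0.585, -0.3191, 0.0516]
eef_rot: [2.001, 2.42, -0.0]
contact_force: [-1.9, 1.0, 6.9]
width: 0.343
grip_force: 58.9
```

>>> carry_out(increments=[{"dx": 0,"dy": 0,"dz": -5,"yaw": 0,"gripper": 20},{"dx": 0,"dy": 0,"dz": -12,"yaw": 0,"gripper": 20},{"dx": 0,"dy": 0,"dz": -20,"yaw": 0,"gripper": 20},{"dx": 0,"dy": 0,"dz": -30,"yaw": 0,"gripper": 20},{"dx": 0,"dy": 0,"dz": -35,"yaw": 0,"gripper": 20},{"dx": 0,"dy": 0,"dz": -35,"yaw": 0,"gripper": 20},{"dx": 0,"dy": 0,"dz": -20,"yaw": 0,"gripper": 20},{"dx": 0,"dy": 0,"dz": -3,"yaw": 0,"gripper": 20}])

```text
time: 15.85
tool_pos: [0.5868, -0.3198, 0.2172]
eef_rot: [1.995, 2.413, 0.002]
contact_force: [-0.1, -0.1, -0.5]
width: 0.342
grip_force: 59.5
```

>>> carry_out(increments=[{"dx": 16,"dy": 5.4,"dz": 0,"yaw": 0,"gripper": 20},{"dx": 30,"dy": 5.4,"dz": 0,"yaw": 0,"gripper": 20},{"dx": 36,"dy": 5.4,"dz": 0,"yaw": 0,"gripper": 20},{"dx": 36,"dy": 5.4,"dz": 0,"yaw": 0,"gripper": 20},{"dx": 36,"dy": 5.4,"dz": 0,"yaw": 0,"gripper": 20},{"dx": 36,"dy": 5.4,"dz": 0,"yaw": 0,"gripper": 20},{"dx": 36,"dy": 5.4,"dz": 0,"yaw": 0,"gripper": 20},{"dx": 36,"dy": 5.4,"dz": 0,"yaw": 0,"gripper": 20}])

```text
time: 16.52
tool_pos: [0.5755, -0.0503, 0.2068]
eef_rot: [-1.999, -2.418, 0.003]
contact_force: [0.2, 0.3, -1.0]
width: 0.35
grip_force: 59.5
```

>>> carry_out(increments=[{"dx": 36,"dy": 5.4,"dz": 0,"yaw": 0,"gripper": 20},{"dx": 36,"dy": 5.4,"dz": 0,"yaw": 0,"gripper": 20},{"dx": 36,"dy": 5.4,"dz": 0,"yaw": 0,"gripper": 20},{"dx": 36,"dy": 5.4,"dz": 0,"yaw": 0,"gripper": 20},{"dx": 30,"dy": 5.4,"dz": 0,"yaw": 0,"gripper": 20},{"dx": 18,"dy": 5.4,"dz": 0,"yaw": 0,"gripper": 20},{"dx": 10,"dy": 5.4,"dz": 0,"yaw": 0,"gripper": 20},{"dx": 0,"dy": 0,"dz": 0,"yaw": 0,"gripper": 20}])

```text
time: 17.18
tool_pos: [0.5756, 0.1546, 0.2075]
eef_rot: [-1.997, -2.422, 0.004]
contact_force: [-0.6, -0.0, -1.7]
width: 0.342
grip_force: 59.5
```

>>> carry_out(increments=[{"dx": 0,"dy": 0,"dz": 0,"yaw": 0,"gripper": 20},{"dx": 0,"dy": 0,"dz": 0,"yaw": 0,"gripper": 20},{"dx": 0,"dy": 0,"dz": 0,"yaw": 0,"gripper": 20}])

```text
time: 17.43
tool_pos: [0.5766, 0.1513, 0.2095]
eef_rot: [-2.004, -2.419, 0.001]
contact_force: [0.3, -0.2, -1.6]
width: 0.344
grip_force: 59.5
```

Run:
```python
from h import *
plan((578,152,55)); s=ctrl.get_state(); z=s['tool_pos'][2]-.0505; P=s['tool_pos']
for n in('side','scene'):
    c=cam(n); hsv=cv2.cvtColor(c[0],cv2.COLOR_RGB2HSV).astype(int)
    m=((hsv[...,1]>130)&(hsv[...,2]>35)&(hsv[...,0]<18))|((hsv[...,2]>85)&(hsv[...,1]<110))
    for d in(.01,.03,.045,.058,.09):
        p=proj(c,[P[0],P[1],z+d]); u0=int(p[0])-35; v=int(round(p[1])); u=np.flatnonzero(m[v,u0:u0+70])+u0
        print(n,d,p.round(1),(u.min(),u.max(),(u.min()+u.max())/2,len(u)) if len(u) else None)
```

```text
t 17.43 pos [576.6 151.3 209.5] phi 1.7581 tilt [-0.001 -0.    -1.   ] F [ 0.3 -0.2 -1.6] w 29.4 g 59.53279495239258
-> (578, 152, 55) dxyz [  0.5   1.6 154.5]
side 0.01 [288.7 305.6] (np.int64(271), np.int64(309), np.float64(290.0), 39)
side 0.03 [288.1 295.4] (np.int64(270), np.int64(309), np.float64(289.5), 39)
side 0.045 [287.6 287.5] (np.int64(270), np.int64(309), np.float64(289.5), 40)
side 0.058 [287.2 280.4] (np.int64(270), np.int64(308), np.float64(289.0), 39)
side 0.09 [286.2 262.2] (np.int64(270), np.int64(320), np.float64(295.0), 42)
scene 0.01 [454.3 226.7] (np.int64(439), np.int64(488), np.float64(463.5), 43)
scene 0.03 [456.1 218. ] (np.int64(440), np.int64(472), np.float64(456.0), 33)
scene 0.045 [457.5 211.3] (np.int64(441), np.int64(473), np.float64(457.0), 33)
scene 0.058 [458.8 205.3] (np.int64(443), np.int64(473), np.float64(458.0), 31)
scene 0.09 [462.  190.3] (np.int64(452), np.int64(472), np.float64(462.0), 7)
```

>>> carry_out(increments=[{"dx": -0.3,"dy": 1,"dz": 12,"yaw": 0,"gripper": 20},{"dx": 0,"dy": 0,"dz": 20,"yaw": 0,"gripper": 20},{"dx": 0,"dy": 0,"dz": 20,"yaw": 0,"gripper": 20},{"dx": 0,"dy": 0,"dz": 14,"yaw": 0,"gripper": 20},{"dx": 0,"dy": 0,"dz": 12,"yaw": 0,"gripper": 20},{"dx": 0,"dy": 0,"dz": 10,"yaw": 0,"gripper": 20},{"dx": 0,"dy": 0,"dz": 8,"yaw": 0,"gripper": 20},{"dx": 0,"dy": 0,"dz": 6,"yaw": 0,"gripper": 20}])

```text
time: 18.2
tool_pos: [0.5778, 0.1524, 0.1071]
eef_rot: [-2.002, -2.421, 0.0]
contact_force: [0.6, 0.1, -0.9]
width: 0.344
grip_force: 59.6
```

>>> carry_out(increments=[{"dx": 0,"dy": 0,"dz": 4,"yaw": 0,"gripper": 20},{"dx": 0,"dy": 0,"dz": 4,"yaw": 0,"gripper": 20},{"dx": 0,"dy": 0,"dz": 0,"yaw": 0,"gripper": 20}])

```text
time: 18.45
tool_pos: [0.5776, 0.1524, 0.0995]
eef_rot: [-2.002, -2.421, 0.001]
contact_force: [-0.5, -0.2, -1.7]
width: 0.345
grip_force: 59.6
```

Clear inside the cell. Continuing to the floor.

>>> carry_out(increments=[{"dx": 0,"dy": 0,"dz": 8,"yaw": 0,"gripper": 20},{"dx": 0,"dy": 0,"dz": 9,"yaw": 0,"gripper": 20},{"dx": 0,"dy": 0,"dz": 9,"yaw": 0,"gripper": 20},{"dx": 0,"dy": 0,"dz": 7,"yaw": 0,"gripper": 20},{"dx": 0,"dy": 0,"dz": 5,"yaw": 0,"gripper": 20},{"dx": 0,"dy": 0,"dz": 2,"yaw": 0,"gripper": 20},{"dx": 0,"dy": 0,"dz": 1,"yaw": 0,"gripper": 20},{"dx": 0,"dy": 0,"dz": 0,"yaw": 0,"gripper": 20}])

```text
time: 19.12
tool_pos: [0.5778, 0.1525, 0.0588]
eef_rot: [-2.002, -2.421, 0.0]
contact_force: [-0.3, -0.1, -1.9]
width: 0.346
grip_force: 59.6
```

>>> carry_out(increments=[{"dx": 0,"dy": 0,"dz": 1,"yaw": 0,"gripper": 20},{"dx": 0,"dy": 0,"dz": 0,"yaw": 0,"gripper": 20}])

```text
time: 19.28
tool_pos: [0.5781, 0.1525, 0.0584]
eef_rot: [2.002, 2.421, 0.001]
contact_force: [0.6, -0.2, -1.9]
width: 0.347
grip_force: 59.6
```

>>> carry_out(increments=[{"dx": 0,"dy": 0,"dz": 1,"yaw": 0,"gripper": 20},{"dx": 0,"dy": 0,"dz": 0,"yaw": 0,"gripper": 20}])

```text
time: 19.45
tool_pos: [0.5779, 0.1525, 0.0571]
eef_rot: [2.002, 2.421, 0.0]
contact_force: [0.5, -0.3, -2.5]
width: 0.343
grip_force: 59.6
```

>>> carry_out(increments=[{"dx": 0,"dy": 0,"dz": 1,"yaw": 0,"gripper": 20},{"dx": 0,"dy": 0,"dz": 0,"yaw": 0,"gripper": 20}])

```text
time: 19.62
tool_pos: [0.5777, 0.1524, 0.0558]
eef_rot: [-2.002, -2.421, 0.0]
contact_force: [0.3, -0.2, -1.4]
width: 0.346
grip_force: 59.6
```

>>> carry_out(increments=[{"dx": 0,"dy": 0,"dz": 1,"yaw": 0,"gripper": 20},{"dx": 0,"dy": 0,"dz": 0,"yaw": 0,"gripper": 20}])

```text
time: 19.78
tool_pos: [0.5779, 0.1525, 0.0557]
eef_rot: [2.002, 2.421, 0.0]
contact_force: [-1.8, -0.5, 3.0]
width: 0.342
grip_force: 60.0
```

Touchdown in cell_5. Release, rise and check.

>>> carry_out(increments=[{"dx": 0,"dy": 0,"dz": -1,"yaw": 0,"gripper": 32},{"dx": 0,"dy": 0,"dz": 0,"yaw": 0,"gripper": 36},{"dx": 0,"dy": 0,"dz": 0,"yaw": 0,"gripper": 44},{"dx": 0,"dy": 0,"dz": 0,"yaw": 0,"gripper": 46},{"dx": 0,"dy": 0,"dz": -8,"yaw": 0,"gripper": 46},{"dx": 0,"dy": 0,"dz": -15,"yaw": 0,"gripper": 46},{"dx": 0,"dy": 0,"dz": -25,"yaw": 0,"gripper": 46},{"dx": 0,"dy": 0,"dz": -35,"yaw": 0,"gripper": 46}])

```text
time: 20.45
tool_pos: [0.5755, 0.152, 0.137]
eef_rot: [-1.999, -2.418, 0.007]
contact_force: [0.7, -0.1, -0.1]
width: 0.54
grip_force: 0.0
```

>>> carry_out(increments=[{"dx": 0,"dy": 0,"dz": -40,"yaw": 0,"gripper": 30},{"dx": 0,"dy": 0,"dz": -40,"yaw": 0,"gripper": 10},{"dx": 0,"dy": 0,"dz": 0,"yaw": 0,"gripper": 0},{"dx": 0,"dy": 0,"dz": 0,"yaw": 0,"gripper": 0},{"dx": 0,"dy": 0,"dz": 0,"yaw": 0,"gripper": 0},{"dx": 0,"dy": 0,"dz": 0,"yaw": 0,"gripper": 0}])

```text
time: 20.95
tool_pos: [0.5767, 0.1523, 0.2171]
eef_rot: [-2.001, -2.42, 0.004]
contact_force: [-0.3, -0.6, -0.4]
width: -0.002
grip_force: 0.0
```

Run:
```python
from caps import *
caps({'c5':(.5752,.1505,.0945),'c1':(.4986,.204,.0945),'c4':(.5105,.139,.0945),'c2':(.563,.214,.0945),'c3':(.626,.2275,.0945),'c6':(.6395,.16,.0945)},0)
plan((534.9,360,221))
```

```text
c5 scene pred [447 257] blob [439 246  20  23 364] [0.5757 0.1521]
c1 scene pred [483 235] blob [474 224  20  22 356] [0.4977 0.2047]
c4 scene pred [447 232] blob [438 221  19  22 346] [0.5091 0.1389]
c2 scene pred [484 260] blob [475 249  21  23 369] [0.5633 0.2141]
c3 scene pred [488 287] blob [478 276  22  23 404] [0.6259 0.2275]
c6 scene pred [447 284] blob [437 273  22  23 389] [0.6397 0.1607]
c5 side pred [292 340] blob [279 327  33  29 589] [0.5758 0.1518]
c1 side pred [339 380] blob None 
c4 side pred [337 340] blob [326 326  24  30 582] [0.5105 0.1395]
c2 side pred [291 379] blob None 
c3 side pred [243 381] blob None 
c6 side pred [247 339] blob [234 326  27  29 583] [0.64   0.1609]
t 21.05 pos [576.7 152.2 216.6] phi 1.7598 tilt [-0.004 -0.001 -1.   ] F [-0.2  0.  -1. ] w 0.3 g 0.0
-> (534.9, 360, 221) dxyz [211.9  -2.   -4.4]
```

All six bottles are upright in their cells. Next I'll carry the shut fingers over and behind the lid.

>>> carry_out(increments=[{"dx": 15,"dy": 0,"dz": -15,"yaw": 0,"gripper": 0},{"dx": 28,"dy": 0,"dz": 0,"yaw": 0,"gripper": 0},{"dx": 32,"dy": 0,"dz": 0,"yaw": 0,"gripper": 0},{"dx": 32,"dy": 0,"dz": 0,"yaw": 0,"gripper": 0},{"dx": 32,"dy": 0,"dz": 0,"yaw": 0,"gripper": 0},{"dx": 32,"dy": 0,"dz": 0,"yaw": 0,"gripper": 0},{"dx": 28,"dy": 0,"dz": 0,"yaw": 0,"gripper": 0},{"dx": 17,"dy": -2,"dz": 0,"yaw": 0,"gripper": 0}])

```text
time: 21.72
tool_pos: [0.5338, 0.3665, 0.2319]
eef_rot: [-1.999, -2.422, 0.004]
contact_force: [0.9, -1.2, 0.1]
width: -0.0
grip_force: 0.0
```

>>> carry_out(increments=[{"dx": 0,"dy": 0,"dz": 20,"yaw": 0,"gripper": 0},{"dx": 0,"dy": 0,"dz": 30,"yaw": 0,"gripper": 0},{"dx": 0,"dy": 0,"dz": 25,"yaw": 0,"gripper": 0},{"dx": 0,"dy": 0,"dz": 8,"yaw": 0,"gripper": 0},{"dx": 0,"dy": 0,"dz": 0,"yaw": 0,"gripper": 0},{"dx": 0,"dy": 0,"dz": 0,"yaw": 0,"gripper": 0},{"dx": 0,"dy": 0,"dz": 0,"yaw": 0,"gripper": 0}])

```text
time: 22.3
tool_pos: [0.5362, 0.3646, 0.1528]
eef_rot: [2.002, 2.42, 0.004]
contact_force: [-0.1, -0.0, 0.0]
width: 0.003
grip_force: 0.0
```

```bash
cat > lid.py <<'E'
from h import *
def pose():
    s=ctrl.get_state(); p=s['tool_pos']-np.array([.5695,.183,0]); y=.192
    print('t',round(s['time'],2),'TCP carton x,y,z mm',(1000*np.array([p[0]*np.cos(y)+p[1]*np.sin(y),-p[0]*np.sin(y)+p[1]*np.cos(y),p[2]])).round(1),'F',np.round(s['contact_force'],1))
E
python3 - <<'E'
from lid import *
pose()
E
```

```text
t 22.3 TCP carton x,y,z mm [  2.  184.6 152.8] F [-0.1 -0.   0. ]
```

>>> carry_out(increments=[{"dx": -6,"dy": 0,"dz": 0,"yaw": 0,"gripper": 0},{"dx": -8,"dy": 0,"dz": 0,"yaw": 0,"gripper": 0},{"dx": -8,"dy": 0,"dz": 0,"yaw": 0,"gripper": 0},{"dx": -8,"dy": 0,"dz": -1,"yaw": 0,"gripper": 0},{"dx": -8,"dy": 0,"dz": -2,"yaw": 0,"gripper": 0},{"dx": -8,"dy": 0,"dz": -2,"yaw": 0,"gripper": 0},{"dx": -8,"dy": 0,"dz": -2,"yaw": 0,"gripper": 0},{"dx": -4,"dy": 0,"dz": -1,"yaw": 0,"gripper": 0}])

```text
time: 22.97
tool_pos: [0.5466, 0.306, 0.1595]
eef_rot: [2.003, 2.42, 0.001]
contact_force: [0.3, -0.3, 0.3]
width: 0.0
grip_force: 0.0
```

```bash
cat >> lid.py <<'E'
from scipy.optimize import brentq
def P3(x,s,n,th,o=np.array([.5695,.183]),y=.192):
    Y=.0675-s*np.cos(th)+n*np.sin(th); Z=.07+s*np.sin(th)+n*np.cos(th)
    return [o[0]+x*np.cos(y)-Y*np.sin(y),o[1]+x*np.sin(y)+Y*np.cos(y),Z]
def angle():
    # wood-coloured area in scene image: score IoU-free estimate via extreme pixels of the lid
    c=cam('scene'); hsv=cv2.cvtColor(c[0],cv2.COLOR_RGB2HSV)
    m=((hsv[...,0]<22)&(hsv[...,0]>8)&(hsv[...,1]>70)&(hsv[...,2]>60)).astype(np.uint8)
    m[:,:415]=0; m=cv2.morphologyEx(m,cv2.MORPH_OPEN,np.ones((3,3),np.uint8)); n,l,s,ce=cv2.connectedComponentsWithStats(m)
    for i in range(1,n):
        if s[i][4]>150: print('wood',s[i])
    for th in np.arange(0,1.9,.2): 
        q=np.array([proj(c,P3(x,s,k,th)) for x in(-.1,.1) for s in(0,.135) for k in(0,.049)])
        print(round(th,1),'bbox',q.min(0).round(0),q.max(0).round(0))
E
python3 - <<'E'
from lid import *
pose(); angle()
E
```

```text
t 22.97 TCP carton x,y,z mm [  1.  125.1 159.5] F [ 0.3 -0.3  0.3]
wood [480   4  10  33 197]
wood [  421   181   158   159 13760]
wood [ 477  326  163  154 7339]
0.0 bbox [426. 208.] [515. 315.]
0.2 bbox [429. 198.] [521. 315.]
0.4 bbox [435. 189.] [526. 315.]
0.6 bbox [444. 182.] [531. 315.]
0.8 bbox [455. 177.] [535. 315.]
1.0 bbox [468. 174.] [537. 315.]
1.2 bbox [483. 173.] [539. 315.]
1.4 bbox [497. 176.] [545. 315.]
1.6 bbox [497. 178.] [563. 318.]
1.8 bbox [497. 180.] [578. 322.]
```

The lid hasn't moved (its right edge is still at column 578) and there's no force, so the shut fingertips passed above the edge. I'll back off and measure the tip height by image difference.

Run:
```python
from h import *
np.savez('before.npz',a=cam('scene')[0],b=cam('side')[0])
```

>>> carry_out(increments=[{"dx": 10,"dy": 0,"dz": 0,"yaw": 0,"gripper": 0},{"dx": 15,"dy": 0,"dz": 0,"yaw": 0,"gripper": 0},{"dx": 15,"dy": 0,"dz": 0,"yaw": 0,"gripper": 0},{"dx": 12,"dy": 0,"dz": 0,"yaw": 0,"gripper": 0},{"dx": 6,"dy": 0,"dz": 0,"yaw": 0,"gripper": 0},{"dx": 0,"dy": 0,"dz": 0,"yaw": 0,"gripper": 0},{"dx": 0,"dy": 0,"dz": 0,"yaw": 0,"gripper": 0}])

```text
time: 23.7
tool_pos: [0.5349, 0.365, 0.1587]
eef_rot: [2.0, 2.423, -0.001]
contact_force: [-0.5, -0.4, -0.4]
width: 0.001
grip_force: 0.0
```

Run:
```python
from lid import *
pose(); s=ctrl.get_state()['tool_pos']; B=np.load('before.npz')
for n,k in(('scene','a'),('side','b')):
    c=cam(n); d=cv2.absdiff(cv2.GaussianBlur(c[0],(3,3),0),cv2.GaussianBlur(B[k],(3,3),0)).max(2)>14
    d=cv2.morphologyEx(d.astype(np.uint8),cv2.MORPH_OPEN,np.ones((2,2),np.uint8))
    nn,l,st,ce=cv2.connectedComponentsWithStats(d)
    for i in range(1,nn):
        if st[i][4]>80: print(n,st[i])
    print('tip-now z,px',[(z,proj(c,[s[0],s[1],s[2]+z]).round(0)) for z in(0,.02,.03,.04,.05)])
    e=np.array([.5466,.306,.1595]); print('tip-before',[(z,proj(c,e+[0,0,z]).round(0)) for z in(0,.02,.03,.04,.05)])
    p=proj(c,e+[0,0,.03]); u=int(p[0])
    for v in range(int(p[1])-40,int(p[1])+40,4):
        x=np.flatnonzero(d[v,u-50:u+50]); print(v,(x.min()+u-50,x.max()+u-50,len(x)) if len(x) else '-',end=' ')
    print()
```

```text
t 23.7 TCP carton x,y,z mm [  0.7 185.2 158.7] F [-0.5 -0.4 -0.4]
scene [ 533    0  107  150 7983]
scene [630   0  10  17 101]
scene [387  19   4  35  99]
scene [455  23  72  41 371]
scene [621 103  19  31 330]
scene [562 127  49  22 391]
scene [567 181  19  25 220]
scene [608 184  21  26 236]
scene [548 187  19  39 495]
scene [587 204  10  24 123]
tip-now z,px [(0, array([585., 242.])), (0.02, array([589., 233.])), (0.03, array([591., 228.])), (0.04, array([593., 224.])), (0.05, array([594., 219.]))]
tip-before [(0, array([548., 238.])), (0.02, array([552., 230.])), (0.03, array([553., 225.])), (0.04, array([555., 221.])), (0.05, array([556., 216.]))]
185 (np.int64(576), np.int64(581), 6) 189 (np.int64(551), np.int64(582), 17) 193 (np.int64(553), np.int64(581), 15) 197 (np.int64(552), np.int64(582), 25) 201 (np.int64(553), np.int64(585), 25) 205 (np.int64(552), np.int64(594), 20) 209 (np.int64(550), np.int64(592), 17) 213 (np.int64(549), np.int64(595), 24) 217 (np.int64(548), np.int64(593), 26) 221 (np.int64(549), np.int64(592), 22) 225 (np.int64(553), np.int64(591), 15) 229 - 233 -
[... 796 characters left out ...]
t64(234), np.int64(333), 55) 375 (np.int64(234), np.int64(329), 47) 379 (np.int64(234), np.int64(325), 72) 383 (np.int64(234), np.int64(328), 70) 387 (np.int64(234), np.int64(329), 86) 391 (np.int64(234), np.int64(331), 97) 395 (np.int64(234), np.int64(333), 100) 399 (np.int64(234), np.int64(333), 100) 403 (np.int64(234), np.int64(333), 100) 407 (np.int64(234), np.int64(333), 100) 411 (np.int64(234), np.int64(333), 100) 415 (np.int64(234), np.int64(333), 100) 419 (np.int64(234), np.int64(333), 100) 423 (np.int64(234), np.int64(333), 100) 427 (np.int64(234), np.int64(333), 98) 431 (np.int64(234), np.int64(333), 100) 435 (np.int64(234), np.int64(330), 97) 439 (np.int64(234), np.int64(324), 91)
```

The tip is about 37 mm above the reported TCP when shut, i.e. roughly 0.196, which skims over the edge. Lower by 24 mm and push.

>>> carry_out(increments=[{"dx": 0,"dy": 0,"dz": 10,"yaw": 0,"gripper": 0},{"dx": 0,"dy": 0,"dz": 14,"yaw": 0,"gripper": 0},{"dx": -8,"dy": 0,"dz": 0,"yaw": 0,"gripper": 0},{"dx": -8,"dy": 0,"dz": 0,"yaw": 0,"gripper": 0},{"dx": -8,"dy": 0,"dz": 0,"yaw": 0,"gripper": 0},{"dx": -8,"dy": 0,"dz": 0,"yaw": 0,"gripper": 0},{"dx": -8,"dy": 0,"dz": -3,"yaw": 0,"gripper": 0},{"dx": -4,"dy": 0,"dz": -1,"yaw": 0,"gripper": 0}])

```text
time: 24.47
tool_pos: [0.5443, 0.3201, 0.1404]
eef_rot: [2.003, 2.42, 0.003]
contact_force: [-0.4, 2.0, 1.4]
width: -0.007
grip_force: 0.9
```

```bash
sed -i 's/np.arange(0,1.9,.2)/[]/' lid.py
python3 - <<'E'
from lid import *
pose(); angle()
E
```

```text
t 24.47 TCP carton x,y,z mm [  1.4 139.4 140.4] F [-0.4  2.   1.4]
wood [479   4  11  32 193]
wood [  421   178   147   162 13315]
wood [ 477  326  163  154 7342]
```

The lid is moving (right edge 568, θ≈1.66, 2 N). Continue over the top.

>>> carry_out(increments=[{"dx": -8,"dy": 0,"dz": -4,"yaw": 0,"gripper": 0},{"dx": -8,"dy": 0,"dz": -4,"yaw": 0,"gripper": 0},{"dx": -8,"dy": 0,"dz": -3,"yaw": 0,"gripper": 0},{"dx": -8,"dy": 0,"dz": -3,"yaw": 0,"gripper": 0},{"dx": -8,"dy": 0,"dz": -1,"yaw": 0,"gripper": 0},{"dx": -8,"dy": 0,"dz": -1,"yaw": 0,"gripper": 0},{"dx": -8,"dy": 0,"dz": 0,"yaw": 0,"gripper": 0},{"dx": -4,"dy": 0,"dz": 0,"yaw": 0,"gripper": 0}])

```text
time: 25.18
tool_pos: [0.5554, 0.2609, 0.1554]
eef_rot: [2.002, 2.42, 0.001]
contact_force: [0.2, 0.8, 1.9]
width: -0.003
grip_force: 0.8
```

Run:
```python
from lid import *
pose(); angle()
```

```text
t 25.18 TCP carton x,y,z mm [  1.   79.2 155.4] F [0.2 0.8 1.9]
wood [481   6   8  33 196]
wood [  421   173   118   167 10505]
wood [ 477  326  163  154 7341]
```

On model (θ≈1.2). Continue down.

>>> carry_out(increments=[{"dx": -9,"dy": 0,"dz": 0,"yaw": 0,"gripper": 0},{"dx": -9,"dy": 0,"dz": 1,"yaw": 0,"gripper": 0},{"dx": -9,"dy": 0,"dz": 1,"yaw": 0,"gripper": 0},{"dx": -9,"dy": 0,"dz": 2,"yaw": 0,"gripper": 0},{"dx": -9,"dy": 0,"dz": 3,"yaw": 0,"gripper": 0},{"dx": -9,"dy": 0,"dz": 4,"yaw": 0,"gripper": 0},{"dx": -9,"dy": 0,"dz": 4,"yaw": 0,"gripper": 0},{"dx": -9,"dy": 0,"dz": 4,"yaw": 0,"gripper": 0}])

```text
time: 25.9
tool_pos: [0.5682, 0.1903, 0.1352]
eef_rot: [-2.002, -2.421, 0.001]
contact_force: [-0.7, 0.7, 0.8]
width: 0.002
grip_force: 0.4
```

>>> carry_out(increments=[{"dx": -8,"dy": 0,"dz": 5,"yaw": 0,"gripper": 0},{"dx": -8,"dy": 0,"dz": 6,"yaw": 0,"gripper": 0},{"dx": -8,"dy": 0,"dz": 6,"yaw": 0,"gripper": 0},{"dx": -7,"dy": 0,"dz": 6,"yaw": 0,"gripper": 0},{"dx": -6,"dy": 0,"dz": 7,"yaw": 0,"gripper": 0},{"dx": -4,"dy": 0,"dz": 5,"yaw": 0,"gripper": 0},{"dx": 0,"dy": 0,"dz": 0,"yaw": 0,"gripper": 0}])

```text
time: 26.48
tool_pos: [0.5751, 0.15, 0.099]
eef_rot: [-2.002, -2.419, 0.004]
contact_force: [0.6, 1.0, -0.9]
width: 0.003
grip_force: 0.0
```

Run:
```python
from lid import *
pose(); angle()
```

```text
t 26.48 TCP carton x,y,z mm [ -0.8 -33.4  99. ] F [ 0.6  1.  -0.9]
wood [ 421  200   99  140 9593]
wood [ 477  326  163  154 7340]
```

>>> carry_out(increments=[{"dx": -4,"dy": 0,"dz": 4,"yaw": 0,"gripper": 0},{"dx": -4,"dy": 0,"dz": 4,"yaw": 0,"gripper": 0},{"dx": -2,"dy": 0,"dz": 3,"yaw": 0,"gripper": 0},{"dx": 0,"dy": 0,"dz": 2,"yaw": 0,"gripper": 0},{"dx": 0,"dy": 0,"dz": 0,"yaw": 0,"gripper": 0}])

```text
time: 26.95
tool_pos: [0.5776, 0.1411, 0.0873]
eef_rot: [-2.002, -2.421, 0.001]
contact_force: [-0.4, -0.2, 0.2]
width: 0.003
grip_force: 0.0
```

Run:
```python
from lid import *
pose(); angle()
```

```text
t 26.95 TCP carton x,y,z mm [ -0.1 -42.7  87.3] F [-0.4 -0.2  0.2]
wood [ 421  205   96  135 9106]
wood [ 477  326  163  154 7329]
```

>>> carry_out(increments=[{"dx": 0,"dy": 0,"dz": 2,"yaw": 0,"gripper": 0},{"dx": 0,"dy": 0,"dz": 2,"yaw": 0,"gripper": 0},{"dx": 0,"dy": 0,"dz": 0,"yaw": 0,"gripper": 0}])

```text
time: 27.25
tool_pos: [0.5778, 0.1414, 0.0836]
eef_rot: [-2.002, -2.421, 0.0]
contact_force: [-0.2, 0.4, -0.2]
width: -0.002
grip_force: 0.1
```

>>> carry_out(increments=[{"dx": 0,"dy": 0,"dz": 2,"yaw": 0,"gripper": 0},{"dx": 0,"dy": 0,"dz": 0,"yaw": 0,"gripper": 0}])

```text
time: 27.42
tool_pos: [0.5777, 0.1413, 0.0816]
eef_rot: [-2.002, -2.421, 0.0]
contact_force: [-0.1, 0.2, -0.7]
width: 0.002
grip_force: 0.1
```

Run:
```python
from lid import *
pose(); angle()
```

```text
t 27.42 TCP carton x,y,z mm [  0.1 -42.5  81.6] F [-0.1  0.2 -0.7]
wood [ 421  207   94  133 8873]
wood [ 477  326  163  154 7339]
```

Nearly shut (top row 207; 208 when closed). I'll press on until firm contact.

>>> carry_out(increments=[{"dx": 0,"dy": 0,"dz": 1,"yaw": 0,"gripper": 0},{"dx": 0,"dy": 0,"dz": 1,"yaw": 0,"gripper": 0},{"dx": 0,"dy": 0,"dz": 0,"yaw": 0,"gripper": 0}])

```text
time: 27.72
tool_pos: [0.5778, 0.1413, 0.0798]
eef_rot: [-2.002, -2.421, 0.0]
contact_force: [-0.6, -1.0, -0.4]
width: 0.003
grip_force: 0.0
```

>>> carry_out(increments=[{"dx": 0,"dy": 0,"dz": 1,"yaw": 0,"gripper": 0},{"dx": 0,"dy": 0,"dz": 0,"yaw": 0,"gripper": 0}])

```text
time: 27.88
tool_pos: [0.5779, 0.1413, 0.0796]
eef_rot: [-2.002, -2.421, 0.0]
contact_force: [-2.9, -0.3, 4.6]
width: 0.001
grip_force: 2.2
```

>>> carry_out(increments=[{"dx": 0,"dy": 0,"dz": 0.7,"yaw": 0,"gripper": 0},{"dx": 0,"dy": 0,"dz": 0,"yaw": 0,"gripper": 0}])

```text
time: 28.05
tool_pos: [0.5779, 0.1413, 0.0796]
eef_rot: [-2.002, -2.421, 0.0]
contact_force: [-3.8, -0.8, 7.3]
width: 0.002
grip_force: 3.7
```

>>> carry_out(increments=[{"dx": 0,"dy": 0,"dz": 0.7,"yaw": 0,"gripper": 0},{"dx": 0,"dy": 0,"dz": 0,"yaw": 0,"gripper": 0}])

```text
time: 28.22
tool_pos: [0.578, 0.1413, 0.0795]
eef_rot: [2.002, 2.421, -0.0]
contact_force: [-4.9, -1.7, 10.3]
width: -0.005
grip_force: 5.1
```

The lid is firmly seated: force rises to 10 N while z stays put. Retreat and verify.

>>> carry_out(increments=[{"dx": 0,"dy": 0,"dz": -4,"yaw": 0,"gripper": 0},{"dx": 0,"dy": 0,"dz": -15,"yaw": 0,"gripper": 0},{"dx": 0,"dy": 0,"dz": -30,"yaw": 0,"gripper": 0},{"dx": -10,"dy": 0,"dz": -35,"yaw": 0,"gripper": 0},{"dx": -30,"dy": 0,"dz": -35,"yaw": 0,"gripper": 0},{"dx": -30,"dy": 0,"dz": -10,"yaw": 0,"gripper": 0},{"dx": -30,"dy": 0,"dz": 0,"yaw": 0,"gripper": 0},{"dx": -20,"dy": 0,"dz": 0,"yaw": 0,"gripper": 0}])

```text
time: 28.88
tool_pos: [0.6011, 0.0242, 0.205]
eef_rot: [2.001, 2.418, 0.003]
contact_force: [0.5, 0.2, -0.9]
width: 0.002
grip_force: 0.0
```

>>> carry_out(increments=[{"dx": 0,"dy": 0,"dz": 0,"yaw": 0,"gripper": 0},{"dx": 0,"dy": 0,"dz": 0,"yaw": 0,"gripper": 0},{"dx": 0,"dy": 0,"dz": 0,"yaw": 0,"gripper": 0},{"dx": 0,"dy": 0,"dz": 0,"yaw": 0,"gripper": 0}])

```text
time: 29.22
tool_pos: [0.5995, 0.0273, 0.2026]
eef_rot: [-2.0, -2.422, 0.0]
contact_force: [0.2, -0.1, -0.2]
width: 0.004
grip_force: 0.0
```

Run:
```python
from lid import *
pose(); angle(); c=cam('scene')
for th in(0,.03,.06,.1): print(th,[proj(c,P3(x,.135,.049,th)).round(1) for x in(-.1,.1)])
hsv=cv2.cvtColor(c[0],cv2.COLOR_RGB2HSV); m=((hsv[...,0]<22)&(hsv[...,0]>8)&(hsv[...,1]>70)&(hsv[...,2]>125)).astype(np.uint8); m[:,:415]=0; m[320:]=0; m[:, 525:]=0
k=max(cv2.findContours(m,0,2)[0],key=cv2.contourArea); print('lid top face',cv2.approxPolyDP(k,4,True).reshape(-1,2).tolist())
print('expected closed',[proj(c,P3(x,s,.049,0)).round(0).tolist() for x,s in((-.1,0),(-.1,.135),(.1,.135),(.1,0))])
```

```text
t 29.22 TCP carton x,y,z mm [-2.000e-01 -1.586e+02  2.026e+02] F [ 0.2 -0.1 -0.2]
wood [473  14  13  33 215]
wood [ 421  208   94  132 9550]
wood [ 477  326  163  154 7343]
0 [array([428.9, 208.2]), array([430.5, 288.3])]
0.03 [array([430. , 206.6]), array([431.8, 286.7])]
0.06 [array([431.2, 205.1]), array([433.1, 285.2])]
0.1 [array([432.8, 203.1]), array([435. , 283.2])]
lid top face [[429, 208], [431, 288], [514, 295], [501, 214]]
expected closed [[502.0, 214.0], [429.0, 208.0], [431.0, 288.0], [515.0, 296.0]]
```

The lid's corners match the fully closed positions to within a pixel, and the arm is clear.

```bash
python3 -c "
from rig import ctrl
print(ctrl.close_job())"
```

```text
the job is handed in; nothing more can be done
None
```

Both sample bottles stand upright in the carton's two empty cells (cell_1 and cell_5), the lid is fully closed, the arm is clear of everything, and the job was handed in at about 29 s of the 69 s allowed.

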